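Pull the back core sample for weighing and mark its gap

TASK

The short sandstone piece in the rear slot of the rack has to be weighed, but the two core pieces in front of it (on the robot side), left and right, are in the way: stand both of them on the black rubber side mat, then stand the rear piece in the middle of the balance pan, and put the yellow depth block flat in the middle of the empty rear slot, its long side pointing front to back of the rack, to mark the gap. Only then put the two core pieces back, upright, each in the very slot that it came from. Do not let a core piece fall over, and leave the loupe and the compass in the rack as they are.

Things in the scene. Friction and masses are not known exactly. Their poses are not given: they have to be found in the camera images.
- core_tall_mid (a point): Centre (half-way up) of the tall front core piece: an upright plain sandstone cylinder, diameter 50, 80 high, 0.25 to 0.45 kg. z axis up along the cylinder. Best gripped above its centre, so that the palm stays clear of its top. It starts in the left or the right front slot of the rack (this changes from start to start) and must return there.
- core_short_mid (a point): Centre (half-way up) of the lower front core piece: an upright sandstone cylinder, diameter 54, 58 high, 0.25 to 0.45 kg. It starts in the other front slot.
- core_back_mid (a point): Centre (half-way up) of the rear core piece, the one to weigh: an upright sandstone cylinder, diameter 46, 50 high, 0.15 to 0.24 kg. It starts in the rear slot, some 10 mm from both front pieces and 11 mm in front of a rubber stop (56 wide, 39 high above the slot), so fingers fit only at its left and right, where the front pieces stand.
- depth_block_mid (a point): Centre (half-way up) of the yellow plastic depth block, lying loose on the plank top in front of the rack: 50 long (its x axis), 36 wide (y), 40 high (z up), paper label on top, about 70 g.
- slot_back (a point): Centre of the rear slot's rubber floor in the fixed grey steel rack, 12 above the table top. x points to the back of the rack, away from the robot, y to the rack's left, z up. The slots are flat round rubber pads without rims. The front slots' centres lie at x -16, y +58 and y -58 from here, same height. The rack's base plate is 130 (x) by 420 (y), its centre 5 in front of here (x -5); the plate at its back leans away and starts 50 behind here, its top 83 above the table.
- side_mat: Black rubber mat fixed on the table, at one side (left or right, changes): 130 (x) by 200 (y), 4 thick. Origin at the centre of its underside, axes along its sides, z up. Both front pieces fit side by side at y +50 and -50.
- pan (a point): Centre of the top face of the round aluminium pan, diameter 110, of the white bench balance at the other side. It stands 50 above the table; it is fixed and does not give. z up; x points away from the balance's display.
- loupe: Chrome loupe, a small spool, diameter 38, 32 high, standing in one outer slot of the rack, at x -10, y +160 or -160 from slot_back. Origin at the centre of its underside. Leave it alone.
- compass: Green enamel compass housing, a flat round box of diameter 66, 20 high, with a small hinge lug, in the other outer slot. Origin at the centre of its underside. Leave it alone.
Things that resemble listed ones, but are neither listed nor needed, are in the scene too. What is shaped like the part that bears core_short_mid but green or red is not meant.

How it is judged:
By the outcome, as a careful person would: the job done as asked, in the order asked, and still so for the second after the job is handed in, with the robot touching nothing.
It also fails if it takes over 134 s, if anything falls off the work surface, if the arm or the gripper's body presses on something with over 40 N, if the wrist force passes 120 N, or if a joint passes its speed limit or range.

ROBOT

A 7-joint arm with a two-finger parallel gripper is mounted at the origin on the work surface. World frame = base frame: x ahead of the robot, y to its left, z up, the work surface at z = 0. Lengths are in m, angles in rad, forces in N, time in s.
With the tool pointing down it reaches from about 0.425 to 0.875 m from the base axis. Payload 4.7 kg.
Tool frame: the origin (TCP) lies at the very end of the fingers, on their centre line; the grasp point (between the pads) lies env.grasp_offset behind it (env.grasp_offset is the distance from the TCP to the grasp point, in m); z points along the fingers, y is the direction in which the jaws open and shut (so a half turn about z gives the same grasp; the last joint's range is limited). The gripper opens to 87 mm and grips with 3 to 60 N. Pads are 19 mm wide; open, the fingers measure 117 mm over their backs; the gripper's body (75 mm by 190 mm) begins 51 mm behind the grasp point.
Start: joints at [1.363, 0.321, -0.07, 1.45, 0.023, 1.371, -0.057], TCP at [0.143, -0.634, 0.223] pointing down, gripper open.
Joint ranges: [-2.86, 2.86], [-0.3, 2.09], [-1.38, 1.24], [0.06, 2.45], [-1.56, 4.7], [0.09, 2.05], [-2.69, 2.69]. Speed limits (rad/s): [2.57, 2.57, 3.14, 3.14, 3.14, 3.14, 3.14].

INTERFACE

Orientations are given as a unit quaternion [w, x, y, z].
In Python, from workcell import env gives the robot as it stands.
- The arm moves only by the tool arm_command, never from a script. Its argument "moves" is a list of rows, each a list of 7 numbers: the shift along the tool's x, y, z in units of 25 mm (1.0 is 25 mm), then the turn, a rotation vector about the tool's x, y, z in units of 6 degrees (1.0 is 6 degrees), then the finger opening in mm, from 0 to 87. In form: [[x, y, z, rx, ry, rz, claw], ...]. A call has 1 to 10 rows; each row is the pose to reach, as a shift and turn from the pose commanded when the call began, along the tool's axes at that moment; what a row does not reach only later rows make up. A row lasts 1/12 s, in which the tool goes at most 41.7 mm and 7.16 degrees, less where a joint would pass 70% of its speed; a pose out of reach is approached as far as the arm can. A call with a gripper value outside its range is refused whole. The fingers move at their own pace and stop on an object; the grip force is fixed at half the most. Time passes only in rows, so rows that repeat a pose let the fingers close. It gives the time, the measured TCP pose, the force and the opening at its end, in the units of the state.
- env.sense(): the state, without advancing time (a new reading comes with each control period).
- env.capture(name): name is "scene" or "top" or "wrist"; returns a dict with "color" (384x512x3 uint8, red, green, blue), "depth" (384x512 float32, m along the optical axis (not along the pixel's ray), 0 where there is no reading), "mtx" (3x3 intrinsics, pixels), "eye" and "rotation" of the camera in the world; the wrist camera has in their place "hand_eye" (4x4, takes a point from camera to tool coordinates, whose origin is the TCP and whose axes are the flange's). Camera axes: x right, y down, z forward; pixel columns grow to the right and rows downward; lengths in m; the calibration is good to about 2 mm. A picture is of the moment at which its call begins: read the wrist's pose just before it.
- env.sign_off(): hands the job in, once; it reports no verdict.
The state is a dict: "time_s": time; "joint_positions": joint angles; "joint_velocities": joint speeds; "joint_efforts": joint torques, N m; "eef_pos": TCP position; "ee_rot": TCP orientation; "force": force on the tool from outside, world axes, zero at the start; "ft_torque": the same for the moment, N m; "width": opening from 0.0 (shut) to 1.0 (fully open).
Only numpy, scipy, OpenCV 4.12 (cv2) and the standard library are available. Lean on these libraries where they do the work, as an engineer would, in place of code of your own. Each camera call takes 0.05 s, during which the arm holds its last target.

## Working session

There is one attempt and no reset: what is moved stays moved. The work goes in short steps, Python scripts to look and compute and a tool call to move; the robot and the scene stay as the last step left them, time stands still between calls to the robot, and variables do not carry over. Pictures are saved under pics/ and viewed, and the job is handed in when it is done.

Besides the shell and the picture viewer there is one more tool, called after "Emit:" as a command line: name --pt "numbers of a row" for each row, then --argument value for the rest. arm_command: Moves the arm, as the interface text tells. Its arguments: {"type":"object","properties":{"moves":{"type":"array"}},"required":["moves"]}

```bash
mkdir -p pics; ls; python3 - <<'E'
from workcell import env
import cv2,numpy as np
print(env.sense(), env.grasp_offset)
for n in("scene","top","wrist"):
    c=env.capture(n); cv2.imwrite(f"pics/{n}0.png",c["color"][:,:,::-1]); np.savez(f"pics/{n}0.npz",**c)
    print(n,{k:np.round(v,4).tolist() for k,v in c.items() if k not in("color","depth")})
E
```

```text
pics
{'time_s': 0.0, 'joint_positions': array([ 1.36307155,  0.32186214, -0.07007785,  1.45168127,  0.02258021,
        1.37079858, -0.0568858 ]), 'joint_velocities': array([-0.00057273, -0.00014326, -0.00040278, -0.00104707, -0.00060958,
        0.00085456,  0.00150868]), 'joint_efforts': array([-2.05087149e-04, -4.91285992e+01, -4.03963253e-01, -3.12527740e+01,
       -6.38463395e-02,  4.35392931e-02,  1.72442733e-04]), 'eef_pos': array([ 0.14283712, -0.63353779,  0.22143289]), 'ee_rot': array([-9.69940622e-04,  9.93853140e-01,  1.10702187e-01, -1.48871713e-04]), 'force': array([ 0.05556342, -0.16377007,  0.02647891]), 'ft_torque': array([0.0332968 , 0.01444026, 0.01683512]), 'width': 1.0003220276292935} 0.0187
scene {'mtx': [[454.9543, 0.0, 263.0242], [0.0, 454.9543, 186.7208], [0.0, 0.0, 1.0]], 'eye': [1.1224, -0.5572, 0.6953], 'rotation': [-0.4134, 0.8218, 0.3473, -0.1821]}
top {'mtx': [[408.7883, 0.0, 249.7378], [0.0, 408.7883, 194.5806], [0.0, 0.0, 1.0]], 'eye': [0.3369, -0.0037, 0.9248], 'rotation': [-0.0817, 0.7233, -0.6816, 0.0743]}
wrist {'mtx': [[302.3586, 0.0, 258.9693], [0.0, 302.3586, 192.6054], [0.0, 0.0, 1.0]], 'hand_eye': [[-0.0002, -0.9546, -0.2979, 0.0824], [1.0, -0.0002, -0.0001, 0.0007], [0.0, -0.2979, 0.9546, -0.1609], [0.0, 0.0, 0.0, 1.0]]}
```

View pics/scene0.png

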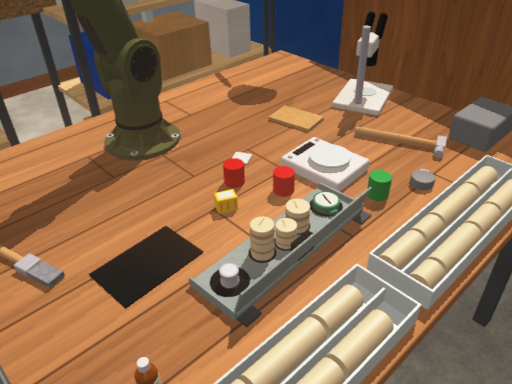

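View pics/top0.png

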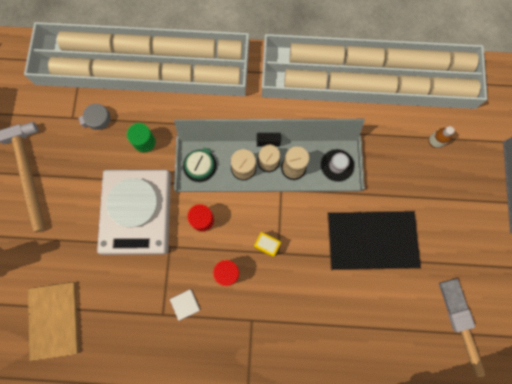

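View pics/wrist0.png

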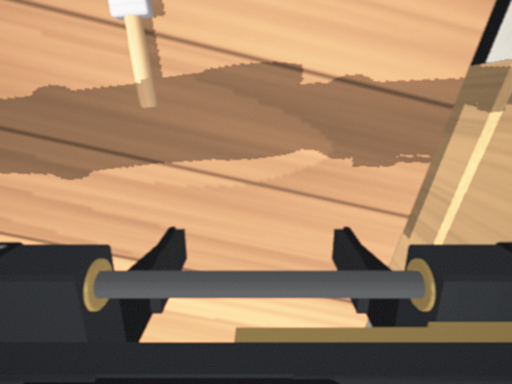

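The rack is at the top centre of the top view, with its cores at (243,164), (269,157) and (296,162). The mat is at (374,240), the pan at (133,203) and the depth block at (268,244). The scene view shows the tall core in the right front slot, on the mat side. The red and green cylinders are distractors. Next I measure positions.

```bash
cat > h.py <<'E'
import numpy as np,cv2
from scipy.spatial.transform import Rotation as R
def rot(q): return R.from_quat([q[1],q[2],q[3],q[0]])
def cloud(c,s=None):
    d=c["depth"]; K=c["mtx"]; v,u=np.mgrid[:384,:512]
    P=np.stack([(u-K[0,2])/K[0,0]*d,(v-K[1,2])/K[1,1]*d,d],-1)
    if "eye" in c: W=P@rot(c["rotation"]).as_matrix().T+c["eye"]
    else:
        H=c["hand_eye"]; W=(P@H[:3,:3].T+H[:3,3])@rot(s["ee_rot"]).as_matrix().T+s["eef_pos"]
    W[d<=0]=np.nan
    return W
def ray(c,u,v,z,s=None):
    K=c["mtx"]; r=np.array([(u-K[0,2])/K[0,0],(v-K[1,2])/K[1,1],1.])
    if "eye" in c: d=rot(c["rotation"]).apply(r); e=c["eye"]
    else:
        H=c["hand_eye"];T=rot(s["ee_rot"]); d=T.apply(H[:3,:3]@r); e=T.apply(H[:3,3])+s["eef_pos"]
    return e+d*(z-e[2])/d[2]
def grab(env,n,f=None):
    s=env.sense(); c=env.capture(n)
    if f: cv2.imwrite(f"pics/{f}.png",c["color"][:,:,::-1])
    return c,s
def blobs(mask,amin=30):
    n,l,st,ce=cv2.connectedComponentsWithStats(mask.astype(np.uint8))
    return [(l==i) for i in range(1,n) if st[i,4]>=amin]
E
python3 - <<'E'
from h import *
for n in("top","scene"):
    c=dict(np.load(f"pics/{n}0.npz")); W=cloud(c); z=W[...,2]
    hsv=cv2.cvtColor(c["color"],cv2.COLOR_RGB2HSV)
    roi=(W[...,0]>.3)&(W[...,0]<.62)&(abs(W[...,1])<.4)
    print(n,"table",np.nanmedian(z[(hsv[...,1]>100)&(W[...,0]<.5)]))
    if n=="top":
        for (u,v) in [(243,155),(269,152),(296,155),(340,160),(199,160),(268,244),(133,203),(374,240),(325,150),(250,183),(200,217)]: print((u,v),np.round(W[v,u],4))
    for lo,hi in((.085,.1),(.066,.075),(.057,.065)):
        m=roi&(z>lo)&(z<hi)&(hsv[...,2]>130)
        for b in blobs(m):
            p=W[b]; v,u=np.nonzero(b); print(lo,len(p),np.round(p.mean(0),4),np.round((p.min(0)+p.max(0))/2,4),np.round(np.ptp(p,0),4),u.mean(),v.mean())
    y=(hsv[...,0]>22)&(hsv[...,0]<35)&(hsv[...,1]>180)
    for b in blobs(y): p=W[b]; print("yel",np.round(np.nanmean(p,0),4),np.round(np.nanmin(p,0),4),np.round(np.nanmax(p,0),4))
    k=(hsv[...,2]<40)&(abs(z)<.02)&(W[...,1]<-.1)
    for b in blobs(k,500):
        p=W[b]; print("mat",np.median(p[:,2]),cv2.minAreaRect(p[:,:2].astype(np.float32)*1000))
E
```

```text
top table 0.0008269208675077411
(243, 155) [0.6162 0.0311 0.0711]
(269, 152) [ 0.6289 -0.0255  0.0638]
(296, 155) [ 0.6159 -0.0826  0.0921]
(340, 160) [ 0.626  -0.1863  0.0443]
(199, 160) [0.6103 0.1318 0.0349]
(268, 244) [ 0.4286 -0.0342  0.04  ]
(133, 203) [0.4987 0.264  0.0536]
(374, 240) [ 0.4554 -0.2731  0.0038]
(325, 150) [ 0.6583 -0.1573  0.0142]
(250, 183) [0.5692 0.0132 0.0115]
(200, 217) [0.4754 0.1147 0.0607]
0.085 315 [ 0.6046 -0.0837  0.0925] [ 0.6033 -0.084   0.091 ] [0.0332 0.0491 0.0115] 296.3492063492063 160.06984126984128
0.066 394 [0.6002 0.0313 0.0709] [0.5989 0.0316 0.0707] [0.0421 0.0512 0.0086] 242.4492385786802 162.05329949238578
0.057 133 [ 0.6116 -0.0254  0.0623] [ 0.6104 -0.0251  0.0611] [0.0192 0.0422 0.0078] 268.5263157894737 159.6766917293233
0.057 427 [0.4784 0.117  0.0593] [0.4781 0.1176 0.0601] [0.0525 0.0525 0.0061] 199.13114754098362 215.69320843091336
0.057 448 [0.3627 0.0527 0.0591] [0.3622 0.053  0.0607] [0.0514 0.0512 0.0074] 225.09598214285714 272.25
yel [ 0.4271 -0.0341  0.0385] [ 4.055e-01 -6.250e-02  2.000e-04] [ 0.4517 -0.0061  0.0446]
mat 
[... 166 characters left out ...]
209 [ 0.6066 -0.0835  0.0914] [ 0.6045 -0.0826  0.0898] [0.0309 0.0502 0.0084] 258.95215311004785 222.4928229665072
0.066 247 [0.6027 0.0321 0.0698] [0.5996 0.0334 0.0697] [0.0405 0.0549 0.0071] 296.06477732793525 204.96356275303643
0.057 140 [0.3651 0.0542 0.0582] [0.3662 0.0552 0.0596] [0.052  0.0515 0.0052] 233.32142857142858 163.3
0.057 165 [0.4831 0.1187 0.0585] [0.482  0.1203 0.059 ] [0.0543 0.0539 0.004 ] 284.2848484848485 171.7030303030303
0.057 75 [ 0.613  -0.0237  0.0618] [ 0.6117 -0.0233  0.0614] [0.0164 0.0409 0.0065] 281.6666666666667 221.50666666666666
mat 0.0036092384677859357 ((465.94183349609375, -320.1788330078125), (126.07455444335938, 96.34245300292969), 4.41542387008667)
```

The region of interest clipped the cylinder tops, so I repeat with a wider one and fit circles and the rack plate.

```bash
python3 - <<'E'
from h import *
def circ(p):
    A=np.c_[2*p,np.ones(len(p))]; s=np.linalg.lstsq(A,(p**2).sum(1),rcond=None)[0]; return s[:2],np.sqrt(s[2]+s[0]**2+s[1]**2)
for n in("top","scene"):
    c=dict(np.load(f"pics/{n}0.npz")); W=cloud(c); z=W[...,2]
    hsv=cv2.cvtColor(c["color"],cv2.COLOR_RGB2HSV)
    for nm,zt,cx in(("tall",.092,(.61,-.083)),("short",.070,(.61,.032)),("back",.062,(.625,-.024)),("pan",.05,(.5,.263))):
        rr=.04 if nm!="pan" else .075
        m=(abs(z-zt)<.006)&(np.hypot(W[...,0]-cx[0],W[...,1]-cx[1])<rr)
        if nm!="pan": m&=hsv[...,2]>140
        b=max(blobs(m,10),key=np.sum)
        cn=max(cv2.findContours(b.astype(np.uint8),0,cv2.CHAIN_APPROX_NONE)[0],key=len)[:,0]
        hull=cv2.convexHull(cn)[:,0]
        pts=np.array([ray(c,u,v,zt)[:2] for u,v in hull]); cc,r=circ(pts)
        print(n,nm,"zmed",np.median(z[b]).round(4),"circ",cc.round(4),"r",r.round(4),"mean",W[b].mean(0).round(4), "rect",[np.round(x,4) for x in cv2.minEnclosingCircle(pts.astype(np.float32))[:1]])
    # block top
    m=(abs(z-.04)<.006)&(np.hypot(W[...,0]-.428,W[...,1]+.034)<.045)
    b=max(blobs(m,10),key=np.sum); p=np.array([ray(c,u,v,.04)[:2] for v,u in np.argwhere(b)])
    print("block",cv2.minAreaRect((p*1000).astype(np.float32)),len(p))
    m=(abs(z-.012)<.005)&(W[...,0]>.52)&(W[...,0]<.68)&(abs(W[...,1])<.3)&(hsv[...,1]<90)
    b=max(blobs(m,10),key=np.sum)
    p=np.array([ray(c,u,v,.0115)[:2] for v,u in np.argwhere(b)])
    print("rack",cv2.minAreaRect((p*1000).astype(np.float32)),len(p))
    # front edge line
    m=(hsv[...,2]<45)&(abs(z-.003)<.006)&(W[...,1]<-.12)&(W[...,0]<.53)&(W[...,0]>.38)
    b=max(blobs(m,50),key=np.sum); p=np.array([ray(c,u,v,.004)[:2] for v,u in np.argwhere(b)])
    print("mat",cv2.minAreaRect((p*1000).astype(np.float32)))
    cv2.imwrite(f"pics/{n}_big.png",cv2.resize(c["color"][130:260,160:460] if n=="top" else c["color"][130:320,90:390],None,fx=2.6,fy=2.6)[:,:,::-1])
E
```

```text
top tall zmed 0.0928 circ [ 0.611  -0.0839] r 0.0249 mean [ 0.6106 -0.0839  0.0926] rect [array([ 0.611 , -0.0839])]
top short zmed 0.0708 circ [0.6037 0.0314] r 0.0269 mean [0.6033 0.0314 0.0708] rect [array([0.6036, 0.0313])]
top back zmed 0.0628 circ [ 0.6229 -0.0255] r 0.0229 mean [ 0.6227 -0.0255  0.0627] rect [array([ 0.6227, -0.026 ])]
top pan zmed 0.051 circ [0.5013 0.2697] r 0.0549 mean [0.5006 0.2693 0.051 ] rect [array([0.5014, 0.2697])]
block ((429.14801025390625, -31.770980834960938), (49.006072998046875, 35.87403869628906), 66.70045471191406) 384
rack ((615.7483520507812, -26.386962890625), (126.21821594238281, 424.6772155761719), 3.3707833290100098) 6276
mat ((456.2445983886719, -272.31976318359375), (121.53701782226562, 194.70106506347656), 3.4129180908203125)
scene tall zmed 0.0915 circ [ 0.616  -0.0844] r 0.0261 mean [ 0.6154 -0.0839  0.0914] rect [array([ 0.6161, -0.0848])]
scene short zmed 0.0697 circ [0.6083 0.0307] r 0.0284 mean [0.6081 0.0311 0.0695] rect [array([0.6069, 0.029 ])]
scene back zmed 0.0618 circ [ 0.6277 -0.0255] r 0.0235 mean [ 0.6275 -0.0251  0.0616] rect [array([ 0.6285, -0.0257])]
scene pan zmed 0.05 circ [0.5057 0.2694] r 0.0565 mean [0.5068 0.2686 0.0499] rect [array([0.5067, 0.27  ])]
block ((436.1796875, -32.33778762817383), (50.40971755981445, 42.934478759765625), 67.40351867675781) 218
rack ((617.3667602539062, -129.55740356445312), (109.60257720947266, 197.113037109375), 4.387365818023682) 2259
mat ((463.6845703125, -298.94671630859375), (127.63248443603516, 140.1449432373047), 4.6906514167785645)
```

View pics/top_big.png

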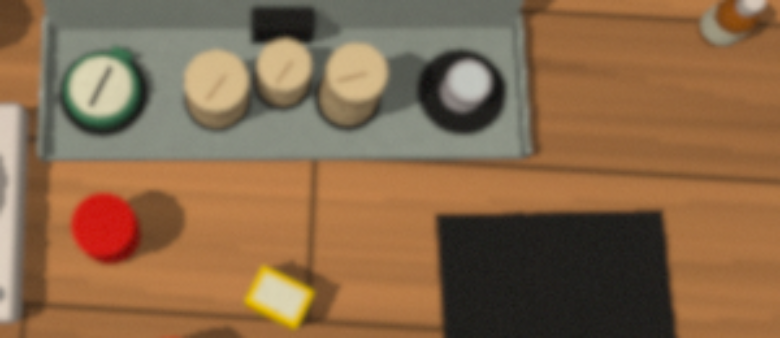

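View pics/scene_big.png

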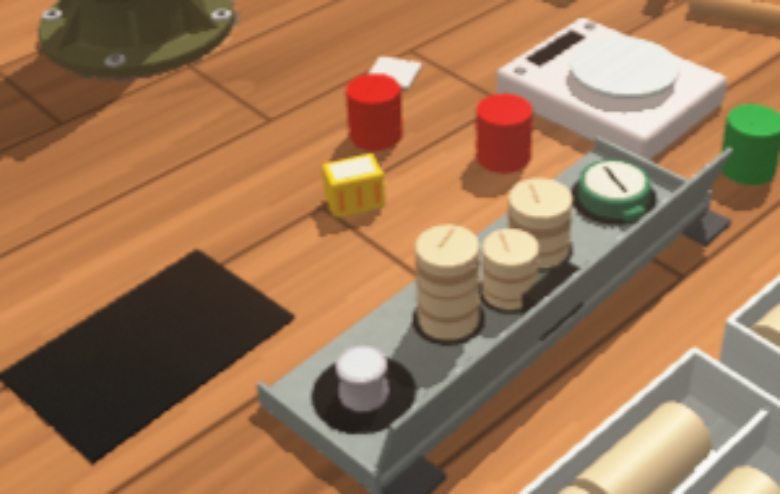

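```bash
cat >> h.py <<'E'
def go(env,p,yaw):
    "delta to TCP p, tool down, tool x at world yaw deg; units of moves"
    s=env.sense(); T=rot(s["ee_rot"]); a=np.radians(yaw)
    X=np.array([np.cos(a),np.sin(a),0]);Z=np.array([0,0,-1.]);G=R.from_matrix(np.c_[X,np.cross(Z,X),Z])
    d=T.inv().apply(np.array(p)-s["eef_pos"])/.025; r=np.degrees((T.inv()*G).as_rotvec())/6
    print("t",round(s["time_s"],2),"eef",s["eef_pos"].round(4),"w",round(s["width"]*87,1),"F",s["force"].round(1),"delta",d.round(2),r.round(2),"rows>=",round(max(np.linalg.norm(d)*25/41.7,np.linalg.norm(r)*6/7.16),1))
E
python3 - <<'E'
from h import *; from workcell import env
go(env,(.615,-.09,.25),93.6)
E
```

```text
t 0.15 eef [ 0.1429 -0.6337  0.2217] w 87.1 F [ 0.2 -0.3 -0. ] delta [ 23.21 -17.06  -1.11] [-1.000e-02 -1.000e-02 -1.348e+01] rows>= 17.3
```

Emit:
arm_command --pt "1 -0.7 -0.5 0 0 -0.6 87" --pt "2.2 -1.6 -1 0 0 -1.3 87" --pt "3.5 -2.5 -1.1 0 0 -2 87" --pt "4.7 -3.4 -1.1 0 0 -2.7 87" --pt "5.9 -4.3 -1.1 0 0 -3.4 87" --pt "7.1 -5.2 -1.1 0 0 -4.1 87" --pt "8.3 -6.1 -1.1 0 0 -4.8 87" --pt "9.5 -7 -1.1 0 0 -5.5 87" --pt "10.7 -7.9 -1.1 0 0 -6.2 87" --pt "11.9 -8.8 -1.1 0 0 -6.9 87"

```text
time_s: 0.98
eef_pos: [0.3855, -0.3524, 0.25]
ee_rot: [0.0, 0.89, 0.456, -0.0]
force: [-0.5, 0.0, 0.1]
width: 1.002
```

```bash
python3 - <<'E'
from h import *; from workcell import env
go(env,(.615,-.09,.25),93.6)
E
```

```text
t 0.98 eef [ 0.3855 -0.3524  0.25  ] w 87.1 F [-0.5  0.   0.1] delta [ 1.388e+01  1.330e+00 -1.000e-02] [-0.    0.   -6.55] rows>= 8.4
```

Emit:
arm_command --pt "1.5 0.1 0 0 0 -0.7 87" --pt "3 0.2 0 0 0 -1.4 87" --pt "4.6 0.4 0 0 0 -2.1 87" --pt "6.2 0.5 0 0 0 -2.8 87" --pt "7.8 0.7 0 0 0 -3.6 87" --pt "9.4 0.9 0 0 0 -4.4 87" --pt "11 1 0 0 0 -5.2 87" --pt "12.4 1.2 0 0 0 -6 87" --pt "13.5 1.3 0 0 0 -6.5 87" --pt "13.5 1.3 0 0 0 -6.5 87"

```text
time_s: 1.82
eef_pos: [0.6115, -0.092, 0.2495]
ee_rot: [-0.001, 0.684, 0.73, 0.002]
force: [-0.6, 0.9, 0.4]
width: 0.997
```

```bash
python3 - <<'E'
from h import *; from workcell import env
c,s=grab(env,"wrist","w1"); np.savez("pics/w1.npz",**c,**{k:s[k] for k in("eef_pos","ee_rot")})
go(env,(.615,-.09,.25),93.6)
E
```

```text
t 1.87 eef [ 0.61   -0.0953  0.2494] w 86.8 F [ 0.5 -1.  -0.5] delta [ 0.2   0.21 -0.03] [-0.   -0.03 -0.02] rows>= 0.2
```

View pics/w1.png

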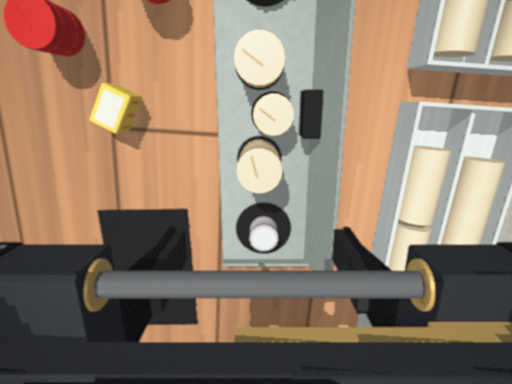

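Wrist view: short core at (259,57), back at (273,114), tall at (259,170), loupe at (263,232), rubber stop at (312,113) and block at (113,107). I take it again, since the arm was still settling, and measure.

```bash
python3 - <<'E'
from h import *; from workcell import env
def circ(p):
    A=np.c_[2*p,np.ones(len(p))]; s=np.linalg.lstsq(A,(p**2).sum(1),rcond=None)[0]; return s[:2],np.sqrt(s[2]+s[0]**2+s[1]**2)
for k in range(2):
    c,s=grab(env,"wrist"); print(s["eef_pos"].round(4),np.abs(s["joint_velocities"]).max().round(3))
np.savez("pics/w2.npz",**c,**{k:s[k] for k in("eef_pos","ee_rot")})
W=cloud(c,s); z=W[...,2]; hsv=cv2.cvtColor(c["color"],cv2.COLOR_RGB2HSV)
for nm,zt,(u,v) in(("tall",.092,(259,172)),("short",.07,(259,57)),("back",.062,(273,114))):
    print(nm,"z",z[v-8:v+8,u-8:u+8].mean().round(4))
    m=(abs(z-zt)<.006)&(hsv[...,2]>140); b=[x for x in blobs(m) if x[v,u]][0]
    cn=max(cv2.findContours(b.astype(np.uint8),0,cv2.CHAIN_APPROX_NONE)[0],key=len)
    pts=np.array([ray(c,*q,zt,s)[:2] for q in cv2.convexHull(cn)[:,0]]); cc,r=circ(pts); print(cc.round(4),r.round(4),W[b].mean(0).round(4))
m=(abs(z-.04)<.006)&(W[...,0]<.5)&(W[...,0]>.38)&(abs(W[...,1])<.08); b=max(blobs(m,10),key=np.sum)
cn=np.argwhere(b)[:,::-1]; p=np.array([ray(c,*q,.04,s)[:2] for q in cn]); print("block",cv2.minAreaRect((p*1000).astype(np.float32)),z[b].mean())
# rack front edge line, plate z .012
e=[]
for v in range(20,215,3):
    row=hsv[v,190:245,1].astype(int); d=np.diff(row); 
    if (j:=d.argmin())and d.min()<-25: e.append(ray(c,190+j+.5,v,.010,s)[:2])
e=np.array(e); vx,vy,x0,y0=cv2.fitLine((e*1000).astype(np.float32),cv2.DIST_HUBER,0,.01,.01).ravel(); print("edge",len(e),vx,vy,x0,y0,np.degrees(np.arctan2(-vx*np.sign(vy),abs(vy))))
m=(hsv[...,2]<60)&(abs(z-.05)<.008)&(W[...,0]>.63)&(abs(W[...,1]+.025)<.04)
for b in blobs(m,30):
    print("stop",W[b].mean(0).round(4),[np.round(i,1) for i in cv2.minAreaRect((W[b][:,:2]*1000).astype(np.float32))])
E
```

```text
[ 0.61   -0.0953  0.2494] 0.057
[ 0.6091 -0.0982  0.2493] 0.039
tall z 0.0907
[ 0.6111 -0.0841] 0.0245 [ 0.6111 -0.084   0.0906]
short z nan
[0.6037 0.0304] 0.0265 [0.6037 0.0311 0.0687]
back z nan
[ 0.6233 -0.026 ] 0.0225 [ 0.6234 -0.0256  0.0606]
block ((431.3663330078125, -32.259586334228516), (49.54233932495117, 36.1851806640625), 66.6378402709961) 0.038607916630543374
edge 65 0.060940586 -0.9981414 555.3898 -52.57215 3.493803
stop [ 0.6681 -0.0229  0.0494] [array([668.5, -23.2]), array([21. , 53.3]), np.float64(3.1)]
```

Emit:
arm_command --pt "0 0 0 0 0 0 66" --pt "0 0 0 0 0 0 66" --pt "0 0 0 0 0 0 66" --pt "0 0 0 0 0 0 66"

```text
time_s: 2.3
eef_pos: [0.6086, -0.1008, 0.2502]
ee_rot: [0.0, 0.688, 0.725, -0.0]
force: [0.2, 0.1, 0.6]
width: 0.799
```

```bash
python3 - <<'E'
from h import *; from workcell import env
go(env,(.6111,-.084,.13),93.55)
E
```

```text
t 2.3 eef [ 0.6086 -0.1008  0.2502] w 69.5 F [0.2 0.1 0.6] delta [0.67 0.14 4.81] [ 0.    0.01 -0.09] rows>= 2.9
```

Emit:
arm_command --pt "0.3 0.1 1 0 0 -0.1 66" --pt "0.67 0.14 2.3 0 0 -0.1 66" --pt "0.67 0.14 3.5 0 0 -0.1 66" --pt "0.67 0.14 4.5 0 0 -0.1 66" --pt "0.67 0.14 4.8 0 0 -0.1 66" --pt "0.67 0.14 4.8 0 0 -0.1 66" --pt "0.67 0.14 4.8 0 0 -0.1 66"

```text
time_s: 2.88
eef_pos: [0.612, -0.0831, 0.131]
ee_rot: [0.0, 0.684, 0.729, 0.0]
force: [-0.2, -0.3, 0.8]
width: 0.756
```

```bash
python3 - <<'E'
from h import *; from workcell import env
c,s=grab(env,"wrist","w3"); c,s=grab(env,"scene","s3")
go(env,(.6111,-.084,.048),93.55)
E
```

```text
t 2.98 eef [ 0.613  -0.083   0.1323] w 66.4 F [-0.2 -0.8 -0.4] delta [-0.03 -0.09  3.37] [0.03 0.01 0.02] rows>= 2.0
```

View pics/w3.png

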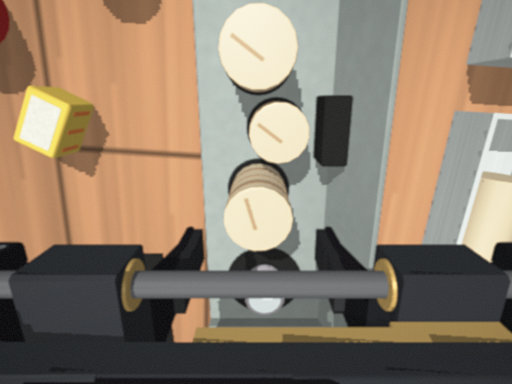

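View pics/s3.png

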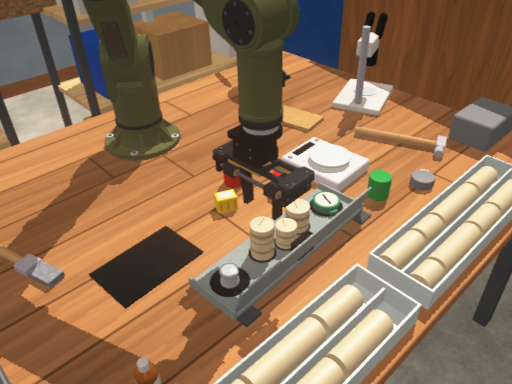

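Fingers straddle the tall core, which is at column 258 against a finger middle of about 257. I descend and grip.

Emit:
arm_command --pt "0 -0.05 1 0 0 0 66" --pt "0 -0.05 2 0 0 0 66" --pt "0 -0.05 2.8 0 0 0 66" --pt "0 -0.05 3.3 0 0 0 66" --pt "0 -0.05 3.3 0 0 0 66" --pt "0 -0.05 3.3 0 0 0 66"

```text
time_s: 3.48
eef_pos: [0.611, -0.0829, 0.0485]
ee_rot: [0.0, 0.684, 0.73, 0.0]
force: [-0.1, -0.2, 0.3]
width: 0.76
```

Emit:
arm_command --pt "0 0 0 0 0 0 46" --pt "0 0 0 0 0 0 40" --pt "0 0 0 0 0 0 40" --pt "0 0 0 0 0 0 40" --pt "0 0 0 0 0 0 40" --pt "0 0 0 0 0 0 40"

```text
time_s: 3.98
eef_pos: [0.6113, -0.0829, 0.0488]
ee_rot: [0.001, 0.684, 0.73, 0.001]
force: [0.3, -0.2, 5.7]
width: 0.57
```

```bash
python3 - <<'E'
from h import *; from workcell import env
go(env,(.6111,-.084,.048),93.55)
E
```

```text
t 3.98 eef [ 0.6113 -0.0829  0.0488] w 49.6 F [ 0.3 -0.2  5.7] delta [-0.04 -0.01  0.03] [0.02 0.01 0.03] rows>= 0.0
```

Emit:
arm_command --pt "0 0 -0.2 0 0 0 40" --pt "0 0 -0.8 0 0 0 40" --pt "0 0 -1.8 0 0 0 40" --pt "0 0 -2.8 0 0 0 40" --pt "0 0 -3.8 0 0 0 40" --pt "0 0 -4.5 0 0 0 40" --pt "0 0 -4.8 0 0 0 40" --pt "0 0 -4.8 0 0 0 40" --pt "0 0 -4.8 0 0 0 40"

```text
time_s: 4.73
eef_pos: [0.6094, -0.0829, 0.1663]
ee_rot: [-0.001, 0.684, 0.73, -0.001]
force: [-0.5, -1.1, -3.6]
width: 0.569
```

```bash
python3 - <<'E'
from h import *; from workcell import env
go(env,(.459,-.322,.165),70)
c,s=grab(env,"scene","s4")
E
```

```text
t 4.73 eef [ 0.6094 -0.0829  0.1663] w 49.5 F [-0.5 -1.1 -3.6] delta [-9.15 -6.62  0.06] [-0.02  0.    3.95] rows>= 6.8
```

View pics/s4.png

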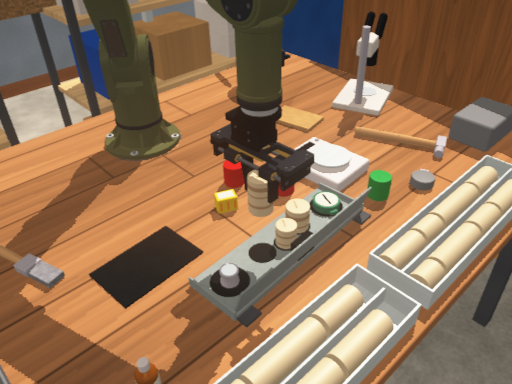

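Emit:
arm_command --pt "-0.4 -0.3 0 0 0 0 40" --pt "-1.2 -0.9 0 0 0 0 40" --pt "-2.3 -1.65 0 0 0 0 40" --pt "-3.4 -2.45 0 0 0 0 40" --pt "-4.5 -3.25 0 0 0 0 40" --pt "-5.6 -4.05 0 0 0 0 40" --pt "-6.7 -4.85 0 0 0 0 40" --pt "-7.8 -5.6 0 0 0 0 40" --pt "-8.6 -6.2 0 0 0 0 40" --pt "-9 -6.5 0 0 0 0 40"

```text
time_s: 5.62
eef_pos: [0.458, -0.3225, 0.1659]
ee_rot: [-0.001, 0.686, 0.727, -0.002]
force: [-1.0, -0.1, -3.4]
width: 0.566
```

Emit:
arm_command --pt "-0.15 -0.1 0.3 0 0 0 40" --pt "-0.15 -0.1 1 0 0 0 40" --pt "-0.15 -0.1 1.8 0 0 0 40" --pt "-0.15 -0.1 2.6 0 0 0 40" --pt "-0.15 -0.1 3.2 0 0 0 40" --pt "-0.15 -0.1 3.6 0 0 0 40" --pt "-0.15 -0.1 3.6 0 0 0 40" --pt "-0.15 -0.1 3.6 0 0 0 40"

```text
time_s: 6.28
eef_pos: [0.4607, -0.3205, 0.077]
ee_rot: [-0.001, 0.683, 0.73, 0.0]
force: [0.0, 0.1, -1.9]
width: 0.568
```

```bash
python3 - <<'E'
from h import *; from workcell import env
go(env,(.459,-.322,.0405),93.55)
c,s=grab(env,"scene","s5");c,s=grab(env,"top","t5")
E
```

```text
t 6.28 eef [ 0.4607 -0.3205  0.077 ] w 49.5 F [ 0.   0.1 -1.9] delta [-0.06 -0.07  1.46] [-0.01 -0.01  0.04] rows>= 0.9
```

View pics/s5.png

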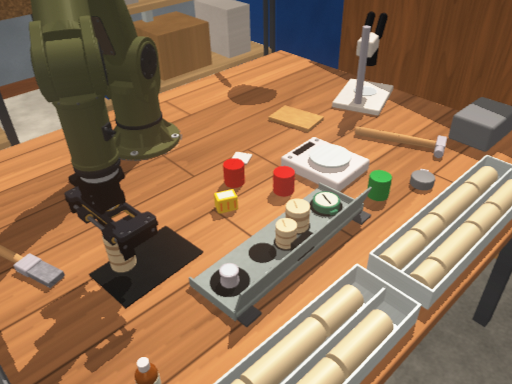

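View pics/t5.png

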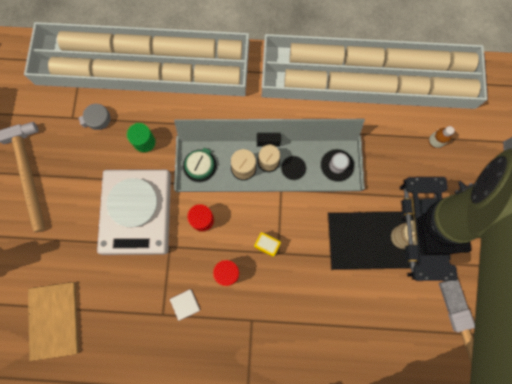

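Emit:
arm_command --pt "0 0 0.5 0 0 0 40" --pt "0 0 1 0 0 0 40" --pt "0 0 1.3 0 0 0 40" --pt "0 0 1.42 0 0 0 40" --pt "0 0 1.42 0 0 0 40" --pt "0 0 1.42 0 0 0 40"

```text
time_s: 6.88
eef_pos: [0.4604, -0.3217, 0.0416]
ee_rot: [-0.0, 0.684, 0.73, 0.0]
force: [0.0, 0.1, -2.2]
width: 0.568
```

```bash
python3 - <<'E'
from h import *; from workcell import env
go(env,(.459,-.322,.0405),93.55)
E
```

```text
t 6.88 eef [ 0.4604 -0.3217  0.0416] w 49.4 F [ 0.   0.1 -2.2] delta [-0.01 -0.06  0.04] [-0.   -0.    0.03] rows>= 0.0
```

Emit:
arm_command --pt "0 0 0.04 0 0 0 40" --pt "0 0 0.06 0 0 0 40" --pt "0 0 0.06 0 0 0 40"

```text
time_s: 7.13
eef_pos: [0.4606, -0.3219, 0.0408]
ee_rot: [0.0, 0.684, 0.73, -0.0]
force: [-0.3, 0.4, -1.7]
width: 0.566
```

Emit:
arm_command --pt "0 0 0.04 0 0 0 40" --pt "0 0 0.04 0 0 0 40" --pt "0 0 0.04 0 0 0 40"

```text
time_s: 7.38
eef_pos: [0.4606, -0.3219, 0.0407]
ee_rot: [0.0, 0.684, 0.73, -0.0]
force: [-2.6, 2.0, 6.5]
width: 0.566
```

Contact: force +6.5 N up. I release now.

Emit:
arm_command --pt "0 0 0 0 0 0 54" --pt "0 0 0 0 0 0 60" --pt "0 0 0 0 0 0 66" --pt "0 0 0 0 0 0 66" --pt "0 0 0 0 0 0 66"

```text
time_s: 7.8
eef_pos: [0.4605, -0.3219, 0.0395]
ee_rot: [0.0, 0.684, 0.73, 0.0]
force: [0.3, -1.0, 0.8]
width: 0.747
```

Emit:
arm_command --pt "0 0 -0.5 0 0 0 66" --pt "0 0 -1.5 0 0 0 66" --pt "0 0 -2.8 0 0 0 66" --pt "0 0 -4 0 0 0 68" --pt "0 0 -4.6 0 0 0 68" --pt "0 0 -5 0 0 0 68" --pt "0 0 -5 0 0 0 68" --pt "0 0 -5 0 0 0 68"

```text
time_s: 8.47
eef_pos: [0.4603, -0.3218, 0.1646]
ee_rot: [0.0, 0.684, 0.73, -0.0]
force: [-0.1, 0.6, -0.4]
width: 0.778
```

```bash
python3 - <<'E'
from h import *; from workcell import env
go(env,(.6037,.0310,.165),93.55)
c,s=grab(env,"wrist","w6")
E
```

```text
t 8.47 eef [ 0.4603 -0.3218  0.1646] w 67.7 F [-0.1  0.6 -0.4] delta [13.71  6.64 -0.02] [-0.    0.    0.03] rows>= 9.1
```

View pics/w6.png

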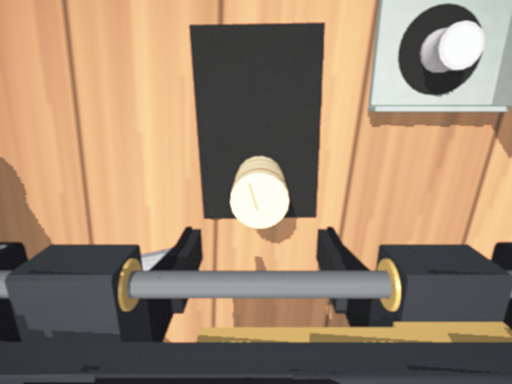

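Emit:
arm_command --pt "0.8 0.4 0 0 0 0 68" --pt "2.2 1.1 0 0 0 0 68" --pt "3.7 1.8 0 0 0 0 68" --pt "5.2 2.5 0 0 0 0 68" --pt "6.7 3.2 0 0 0 0 68" --pt "8.2 4 0 0 0 0 68" --pt "9.7 4.7 0 0 0 0 68" --pt "11.2 5.4 0 0 0 0 68" --pt "12.5 6.1 0 0 0 0 68" --pt "13.3 6.5 0 0 0 0 68"

```text
time_s: 9.35
eef_pos: [0.6007, 0.0261, 0.1628]
ee_rot: [-0.002, 0.682, 0.731, 0.0]
force: [-0.1, -0.0, 0.3]
width: 0.785
```

Emit:
arm_command --pt "0.35 0.12 0.4 0 0 0 68" --pt "0.4 0.13 1 0 0 0 68" --pt "0.4 0.13 1.6 0 0 0 68" --pt "0.4 0.13 2 0 0 0 68" --pt "0.4 0.13 2 0 0 0 68" --pt "0.4 0.13 2 0 0 0 68"

```text
time_s: 9.85
eef_pos: [0.6026, 0.0294, 0.1131]
ee_rot: [-0.001, 0.684, 0.729, -0.001]
force: [0.5, 0.5, -0.1]
width: 0.777
```

```bash
python3 - <<'E'
from h import *; from workcell import env
go(env,(.6037,.0310,.028),93.55)
c,s=grab(env,"wrist","w7");c,s=grab(env,"scene","s7")
E
```

```text
t 9.85 eef [0.6026 0.0294 0.1131] w 67.6 F [ 0.5  0.5 -0.1] delta [0.06 0.06 3.4 ] [-0.03  0.    0.01] rows>= 2.0
```

View pics/w7.png

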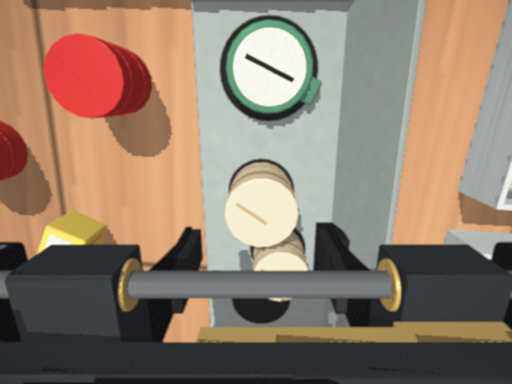

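View pics/s7.png

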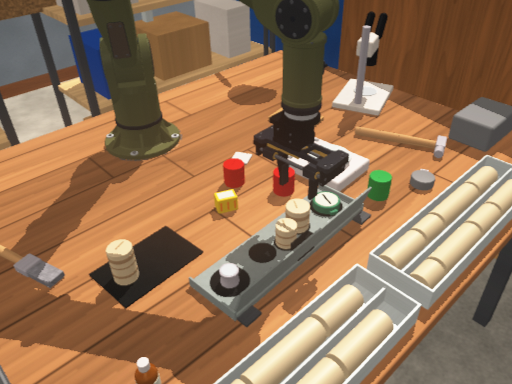

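The short core is centred between the fingers (column 261), and the tall core stands on the mat. Descend and grip.

Emit:
arm_command --pt "0.06 0.06 0.8 0 0 0 68" --pt "0.06 0.06 1.7 0 0 0 68" --pt "0.06 0.06 2.6 0 0 0 68" --pt "0.06 0.06 3.2 0 0 0 68" --pt "0.06 0.06 3.4 0 0 0 68" --pt "0.06 0.06 3.4 0 0 0 68" --pt "0.06 0.06 3.4 0 0 0 68"

```text
time_s: 10.53
eef_pos: [0.6059, 0.0324, 0.0305]
ee_rot: [0.0, 0.684, 0.73, 0.0]
force: [0.5, -0.6, -0.5]
width: 0.781
```

Emit:
arm_command --pt "0 0 0 0 0 0 50" --pt "0 0 0 0 0 0 44" --pt "0 0 0 0 0 0 44" --pt "0 0 0 0 0 0 44" --pt "0 0 0 0 0 0 44" --pt "0 0 0 0 0 0 44"

```text
time_s: 11.03
eef_pos: [0.6051, 0.0322, 0.0305]
ee_rot: [0.0, 0.684, 0.73, -0.0]
force: [-2.7, -0.3, 5.5]
width: 0.613
```

Emit:
arm_command --pt "0 0 -0.2 0 0 0 44" --pt "0 0 -0.8 0 0 0 44" --pt "0 0 -1.8 0 0 0 44" --pt "0 0 -2.8 0 0 0 44" --pt "0 0 -3.8 0 0 0 44" --pt "0 0 -4.6 0 0 0 44" --pt "0 0 -5 0 0 0 44" --pt "0 0 -5 0 0 0 44" --pt "0 0 -5 0 0 0 44"

```text
time_s: 11.78
eef_pos: [0.605, 0.0322, 0.1545]
ee_rot: [0.0, 0.684, 0.73, -0.0]
force: [-0.8, 0.4, -2.9]
width: 0.612
```

```bash
python3 - <<'E'
from h import *; from workcell import env
go(env,(.453,-.222,.153),93.55)
c,s=grab(env,"scene","s8")
E
```

```text
t 11.78 eef [0.605  0.0322 0.1545] w 53.3 F [-0.8  0.4 -2.9] delta [-9.75 -6.73  0.06] [0.   0.   0.03] rows>= 7.1
```

View pics/s8.png

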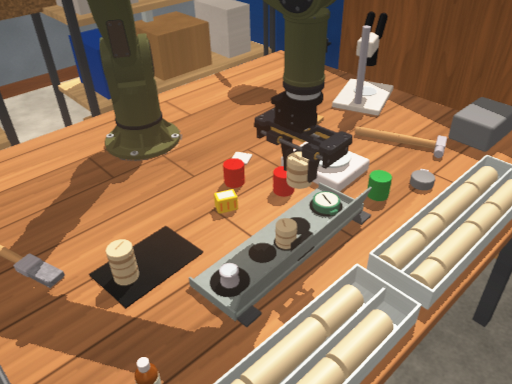

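Emit:
arm_command --pt "-0.4 -0.3 0 0 0 0 44" --pt "-1.3 -0.9 0 0 0 0 44" --pt "-2.5 -1.7 0 0 0 0 44" --pt "-3.7 -2.5 0 0 0 0 44" --pt "-4.9 -3.3 0 0 0 0 44" --pt "-6.1 -4.2 0 0 0 0 44" --pt "-7.3 -5 0 0 0 0 44" --pt "-8.4 -5.8 0 0 0 0 44" --pt "-9.2 -6.4 0 0 0 0 44" --pt "-9.6 -6.6 0 0 0 0 44"

```text
time_s: 12.67
eef_pos: [0.4512, -0.2223, 0.1529]
ee_rot: [-0.001, 0.686, 0.727, -0.002]
force: [0.2, -0.5, -3.5]
width: 0.614
```

Emit:
arm_command --pt "-0.15 -0.1 0.3 0 0 0 44" --pt "-0.15 -0.1 1 0 0 0 44" --pt "-0.15 -0.1 2 0 0 0 44" --pt "-0.15 -0.1 3 0 0 0 44" --pt "-0.15 -0.1 3.8 0 0 0 44" --pt "-0.15 -0.1 4.2 0 0 0 44" --pt "-0.15 -0.1 4.2 0 0 0 44" --pt "-0.15 -0.1 4.2 0 0 0 44"

```text
time_s: 13.33
eef_pos: [0.4539, -0.2207, 0.0492]
ee_rot: [-0.001, 0.683, 0.73, 0.0]
force: [0.4, -0.6, -3.4]
width: 0.618
```

```bash
python3 - <<'E'
from h import *; from workcell import env
go(env,(.453,-.222,.0225),93.55)
E
```

```text
t 13.33 eef [ 0.4539 -0.2207  0.0492] w 53.8 F [ 0.4 -0.6 -3.4] delta [-0.05 -0.04  1.07] [-0.01 -0.01  0.04] rows>= 0.6
```

Emit:
arm_command --pt "0 0 0.4 0 0 0 44" --pt "0 0 0.8 0 0 0 44" --pt "0 0 1 0 0 0 44" --pt "0 0 1.05 0 0 0 44" --pt "0 0 1.08 0 0 0 44" --pt "0 0 1.08 0 0 0 44"

```text
time_s: 13.83
eef_pos: [0.4538, -0.2218, 0.0227]
ee_rot: [0.0, 0.684, 0.73, -0.0]
force: [0.5, -0.5, -2.6]
width: 0.615
```

Emit:
arm_command --pt "0 0 0.04 0 0 0 44" --pt "0 0 0.06 0 0 0 44" --pt "0 0 0.06 0 0 0 44"

```text
time_s: 14.08
eef_pos: [0.4541, -0.222, 0.0224]
ee_rot: [0.0, 0.684, 0.73, -0.0]
force: [-2.8, 2.2, 6.7]
width: 0.612
```

Contact, so I release and rise.

Emit:
arm_command --pt "0 0 0 0 0 0 58" --pt "0 0 0 0 0 0 64" --pt "0 0 0 0 0 0 70" --pt "0 0 0 0 0 0 70" --pt "0 0 0 0 0 0 70"

```text
time_s: 14.5
eef_pos: [0.4539, -0.2219, 0.0211]
ee_rot: [0.0, 0.684, 0.73, 0.0]
force: [-0.1, 0.4, -0.4]
width: 0.788
```

Emit:
arm_command --pt "0 0 -0.5 0 0 0 70" --pt "0 0 -1.5 0 0 0 70" --pt "0 0 -2.8 0 0 0 70" --pt "0 0 -4.1 0 0 0 70" --pt "0 0 -5.4 0 0 0 70" --pt "0 0 -6.4 0 0 0 70" --pt "0 0 -7 0 0 0 70" --pt "0 0 -7 0 0 0 70"

```text
time_s: 15.17
eef_pos: [0.4561, -0.2226, 0.2009]
ee_rot: [0.004, 0.684, 0.73, 0.001]
force: [0.9, 0.3, 0.7]
width: 0.801
```

```bash
python3 - <<'E'
from h import *; from workcell import env
s=env.sense(); print(s["joint_positions"].round(2))
go(env,(.57,-.0290,.21),183.55)
go(env,(.57,-.0290,.21),3.55)
c,s=grab(env,"scene","s9")
E
```

```text
[ 0.99  0.05 -0.61  1.82  0.03  1.27  0.44]
t 15.17 eef [ 0.4561 -0.2226  0.2009] w 69.7 F [0.9 0.3 0.7] delta [ 7.43  5.05 -0.37] [ 1.000e-02  8.000e-02 -1.497e+01] rows>= 12.5
t 15.17 eef [ 0.4561 -0.2226  0.2009] w 69.7 F [0.9 0.3 0.7] delta [ 7.43  5.05 -0.37] [ 8.000e-02 -1.000e-02  1.503e+01] rows>= 12.6
```

View pics/s9.png

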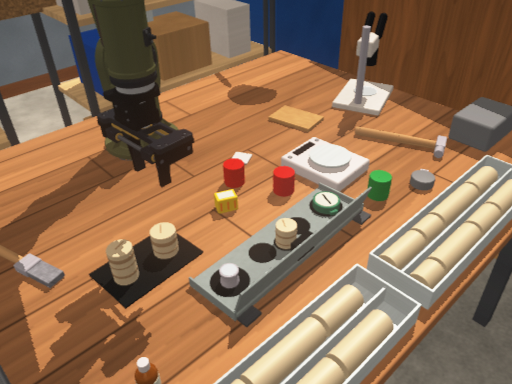

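Both cores stand on the mat, at (122,262) and (163,240). Next I move over the rear piece with the jaws turned left-right.

Emit:
arm_command --pt "0.4 0.3 0 0 0 -0.8 78" --pt "1.2 0.8 0 0 0 -1.9 78" --pt "2 1.4 0 0 0 -3 78" --pt "2.8 1.9 0 0 0 -4.1 78" --pt "3.6 2.5 0 0 0 -5.2 78" --pt "4.4 3 0 0 0 -6.3 78" --pt "5.2 3.5 0 0 0 -7.4 78" --pt "6 4.1 0 0 0 -8.5 78" --pt "6.6 4.5 0 0 0 -9.6 78" --pt "6.8 4.6 0 0 0 -10.6 78"

```text
time_s: 16.05
eef_pos: [0.5577, -0.0405, 0.1949]
ee_rot: [-0.001, 0.192, 0.981, 0.001]
force: [-0.4, 0.0, -0.2]
width: 0.901
```

```bash
python3 - <<'E'
from h import *; from workcell import env
go(env,(.643,-.0244,.21),183.55)
E
```

```text
t 16.05 eef [ 0.5577 -0.0405  0.1949] w 78.3 F [-0.4  0.  -0.2] delta [-2.92  1.88 -0.61] [ 0.03 -0.02 -4.27] rows>= 3.6
```

Emit:
arm_command --pt "-0.6 0.4 -0.1 0 0 -1 78" --pt "-1.4 0.9 -0.3 0 0 -2.1 78" --pt "-2.2 1.4 -0.5 0 0 -3.2 78" --pt "-2.9 1.85 -0.6 0 0 -4.1 78" --pt "-2.9 1.85 -0.6 0 0 -4.27 78" --pt "-2.9 1.85 -0.6 0 0 -4.27 78" --pt "-2.9 1.85 -0.6 0 0 -4.27 78" --pt "-2.9 1.85 -0.6 0 0 -4.27 78" --pt "-2.9 1.85 -0.6 0 0 -4.27 78"

```text
time_s: 16.8
eef_pos: [0.6413, -0.0303, 0.2109]
ee_rot: [-0.0, -0.025, 1.0, -0.001]
force: [-0.3, -0.1, -0.1]
width: 0.9
```

```bash
cat > m.py <<'E'
from h import *
def circ(p):
    A=np.c_[2*p,np.ones(len(p))]; s=np.linalg.lstsq(A,(p**2).sum(1),rcond=None)[0]; return s[:2],np.sqrt(s[2]+s[0]**2+s[1]**2)
def top(c,s,zt,cx,rr=.04,light=True,tol=.006):
    W=cloud(c,s); z=W[...,2]; hsv=cv2.cvtColor(c["color"],cv2.COLOR_RGB2HSV)
    m=(abs(z-zt)<tol)&(np.hypot(W[...,0]-cx[0],W[...,1]-cx[1])<rr)
    if light: m&=hsv[...,2]>140
    bl=blobs(m,10)
    if not bl: return None
    b=max(bl,key=np.sum); cn=max(cv2.findContours(b.astype(np.uint8),0,cv2.CHAIN_APPROX_NONE)[0],key=len)
    pts=np.array([ray(c,*q,zt,s)[:2] for q in cv2.convexHull(cn)[:,0]]); cc,r=circ(pts)
    return cc.round(4),r.round(4),W[b].mean(0).round(4)
E
python3 - <<'E'
from m import *; from workcell import env
c,s=grab(env,"wrist","w10")
print("back",top(c,s,.062,(.623,-.0256)))
go(env,(.623,-.0256,.1),183.55)
W=cloud(c,s); hsv=cv2.cvtColor(c["color"],cv2.COLOR_RGB2HSV)
for nm,p in(("R",(.611,-.084)),("L",(.6037,.031))):
    m=(hsv[...,2]<70)&(np.hypot(W[...,0]-p[0],W[...,1]-p[1])<.045)&(abs(W[...,2]-.012)<.006)
    b=max(blobs(m,10),key=np.sum); cn=max(cv2.findContours(b.astype(np.uint8),0,cv2.CHAIN_APPROX_NONE)[0],key=len)
    pts=np.array([ray(c,*q,.012,s)[:2] for q in cv2.convexHull(cn)[:,0]]); print(nm,*circ(pts),W[b].mean(0))
t,_=grab(env,"top"); print("mat tall",top(t,None,.084,(.46,-.322)),"short",top(t,None,.062,(.454,-.222)))
E
```

```text
back (array([ 0.6231, -0.0267]), np.float64(0.0225), array([ 0.623 , -0.0267,  0.0606]))
t 16.85 eef [ 0.6415 -0.0304  0.2111] w 78.4 F [0.2 0.3 0.9] delta [0.73 0.23 4.44] [-0.01 -0.   -0.11] rows>= 2.7
R [ 0.61163204 -0.08453025] 0.028279652616075474 [ 0.61123239 -0.08464941  0.01106163]
L [0.60401638 0.03065725] 0.02806593575626237 [0.60364291 0.03081713 0.01107391]
mat tall None short None
```

View pics/w10.png

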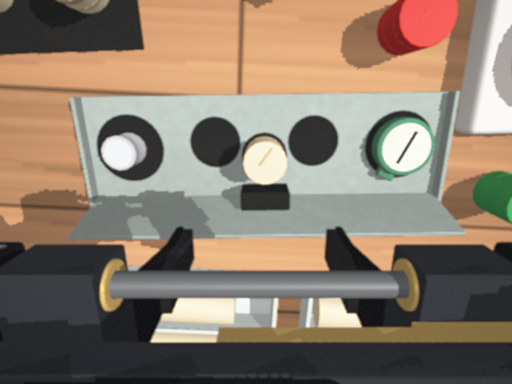

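Slot pads are visible at (215,140) and (314,140) in this view, and the rear piece is centred at column 265. Down.

Emit:
arm_command --pt "0.3 0.1 0.6 0 0 0 78" --pt "0.73 0.2 1.8 0 0 -0.1 78" --pt "0.73 0.2 3 0 0 -0.1 78" --pt "0.73 0.2 4 0 0 -0.1 78" --pt "0.73 0.2 4.5 0 0 -0.1 78" --pt "0.73 0.2 4.5 0 0 -0.1 78" --pt "0.73 0.2 4.5 0 0 -0.1 78"

```text
time_s: 17.48
eef_pos: [0.6238, -0.026, 0.0989]
ee_rot: [-0.0, -0.031, 1.0, 0.0]
force: [0.1, -1.0, 0.2]
width: 0.897
```

```bash
python3 - <<'E'
from m import *; from workcell import env
go(env,(.6232,-.0263,.0225),183.55)
E
```

```text
t 17.48 eef [ 0.6238 -0.026   0.0989] w 78.0 F [ 0.1 -1.   0.2] delta [ 0.02 -0.01  3.06] [ 0.   -0.   -0.01] rows>= 1.8
```

Emit:
arm_command --pt "0.02 0 0.7 0 0 0 78" --pt "0.02 0 1.5 0 0 0 78" --pt "0.02 0 2.3 0 0 0 78" --pt "0.02 0 2.9 0 0 0 78" --pt "0.02 0 3.06 0 0 0 78" --pt "0.02 0 3.06 0 0 0 78" --pt "0.02 0 3.06 0 0 0 78"

```text
time_s: 18.07
eef_pos: [0.6243, -0.0257, 0.0233]
ee_rot: [0.001, -0.031, 1.0, -0.0]
force: [0.4, -0.2, -0.0]
width: 0.898
```

Emit:
arm_command --pt "0 0 0 0 0 0 60" --pt "0 0 0 0 0 0 44" --pt "0 0 0 0 0 0 37" --pt "0 0 0 0 0 0 37" --pt "0 0 0 0 0 0 37" --pt "0 0 0 0 0 0 37" --pt "0 0 0 0 0 0 37"

```text
time_s: 18.65
eef_pos: [0.6233, -0.0259, 0.0222]
ee_rot: [0.0, -0.031, 1.0, -0.0]
force: [-0.1, -0.3, 0.7]
width: 0.525
```

Emit:
arm_command --pt "0 0 -0.2 0 0 0 37" --pt "0 0 -0.8 0 0 0 37" --pt "0 0 -1.8 0 0 0 37" --pt "0 0 -2.8 0 0 0 37" --pt "0 0 -3.8 0 0 0 37" --pt "0 0 -4.8 0 0 0 37" --pt "0 0 -5.5 0 0 0 37" --pt "0 0 -5.8 0 0 0 37" --pt "0 0 -5.8 0 0 0 37"

```text
time_s: 19.4
eef_pos: [0.6245, -0.0257, 0.1698]
ee_rot: [0.002, -0.031, 1.0, -0.0]
force: [-0.1, -0.3, -2.4]
width: 0.522
```

```bash
python3 - <<'E'
from m import *; from workcell import env
go(env,(.5015,.2697,.168),183.55)
c,s=grab(env,"scene","s11")
E
```

```text
t 19.4 eef [ 0.6245 -0.0257  0.1698] w 45.4 F [-0.1 -0.3 -2.4] delta [ 4.18 12.1   0.04] [-0.01  0.04 -0.  ] rows>= 7.7
```

View pics/s11.png

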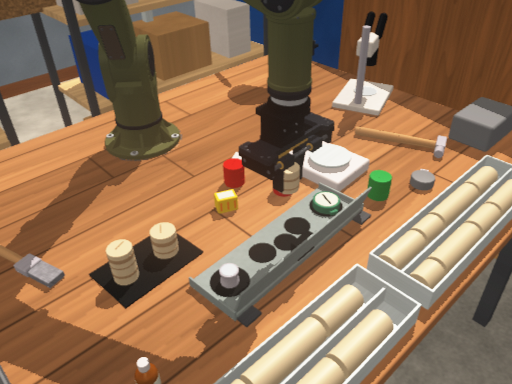

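Emit:
arm_command --pt "0.2 0.5 0 0 0 0 37" --pt "0.6 1.6 0 0 0 0 37" --pt "1.1 3 0 0 0 0 37" --pt "1.6 4.5 0 0 0 0 37" --pt "2.1 6 0 0 0 0 37" --pt "2.6 7.5 0 0 0 0 37" --pt "3.1 9 0 0 0 0 37" --pt "3.6 10.4 0 0 0 0 37" --pt "4 11.5 0 0 0 0 37" --pt "4.15 12 0 0 0 0 37"

```text
time_s: 20.28
eef_pos: [0.4958, 0.2727, 0.1658]
ee_rot: [-0.002, -0.035, 0.999, 0.001]
force: [-1.0, 0.3, -1.9]
width: 0.519
```

Emit:
arm_command --pt "0 0.1 0.3 0 0 0 37" --pt "0 0.1 0.9 0 0 0 37" --pt "0 0.1 1.7 0 0 0 37" --pt "0 0.1 2.5 0 0 0 37" --pt "0 0.1 2.8 0 0 0 37" --pt "0 0.1 2.8 0 0 0 37" --pt "0 0.1 2.8 0 0 0 37"

```text
time_s: 20.87
eef_pos: [0.5008, 0.2689, 0.0964]
ee_rot: [-0.001, -0.03, 1.0, -0.0]
force: [-0.2, 1.2, -1.5]
width: 0.52
```

```bash
python3 - <<'E'
from m import *; from workcell import env
go(env,(.5015,.2697,.0605),183.55)
c,s=grab(env,"wrist","w12"); c2,_=grab(env,"top","t12"); c2,_=grab(env,"scene","s12")
W=cloud(c,s); m=(abs(W[...,2]-.05)<.005)&(np.hypot(W[...,0]-.5,W[...,1]-.27)<.08)
b=max(blobs(m,10),key=np.sum); v,u=np.nonzero(b); print(u.min(),u.max(),v.min(),v.max(),W[b].mean(0))
E
```

```text
t 20.87 eef [0.5008 0.2689 0.0964] w 45.2 F [-0.2  1.2 -1.5] delta [-0.03  0.03  1.43] [-0.   -0.02 -0.01] rows>= 0.9
186 333 140 245 [0.48034598 0.26791744 0.04864849]
```

View pics/w12.png

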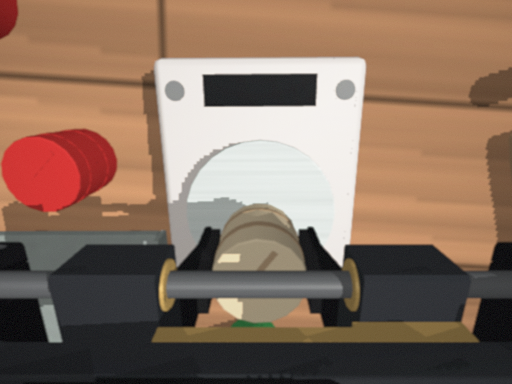

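View pics/s12.png

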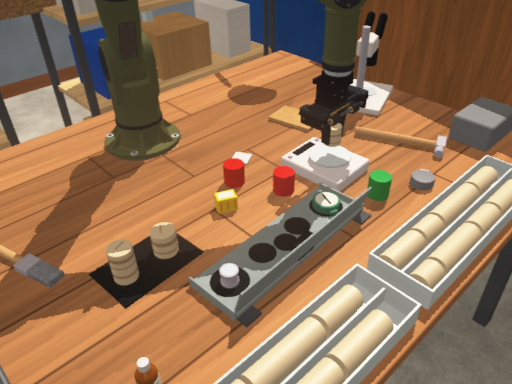

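```bash
python3 - <<'E'
from m import *; from workcell import env
c,s=grab(env,"wrist")
hsv=cv2.cvtColor(c["color"],cv2.COLOR_RGB2HSV)
print(ray(c,260,140,.05,s),ray(c,260,141,.048,s))
W=cloud(c,s); pts=[]
for u in range(200,320,5):
    col=W[100:235,u,2]; j=np.nonzero(abs(col-.0487)<.003)[0]
    if len(j): pts.append(ray(c,u,100+j[0],.05,s)[:2])
pts=np.array(pts); print(*circ(pts)); print(np.hypot(*(pts-[.5015,.2697]).T).round(4))
E
```

```text
[0.4474674  0.26669162 0.05      ] [0.44841833 0.26675832 0.048     ]
[0.5000378  0.26886969] 0.053778094243209534
[0.0552 0.0555 0.0557 0.0553 0.0552 0.0554 0.0553 0.0554 0.0558 0.0557
 0.0552 0.0556 0.0555 0.0549 0.0553 0.0551 0.0546 0.0549 0.0549 0.0551
 0.0543 0.0545 0.0545 0.0544]
```

Pan centre agrees: the visible front arc sits 0.055 m from (.5015,.2697). Lower.

Emit:
arm_command --pt "0 0 0.4 0 0 0 37" --pt "0 0 0.9 0 0 0 37" --pt "0 0 1.25 0 0 0 37" --pt "0 0 1.38 0 0 0 37" --pt "0 0 1.42 0 0 0 37" --pt "0 0 1.42 0 0 0 37"

```text
time_s: 21.57
eef_pos: [0.5007, 0.2696, 0.0609]
ee_rot: [-0.0, -0.031, 1.0, -0.0]
force: [-0.5, -0.4, -1.5]
width: 0.524
```

Emit:
arm_command --pt "0 0 0.03 0 0 0 37" --pt "0 0 0.03 0 0 0 37" --pt "0 0 0.03 0 0 0 37"

```text
time_s: 21.82
eef_pos: [0.5012, 0.2697, 0.0609]
ee_rot: [0.0, -0.031, 1.0, 0.0]
force: [0.6, 0.2, -0.7]
width: 0.519
```

Emit:
arm_command --pt "0 0 0.04 0 0 0 37" --pt "0 0 0.04 0 0 0 37" --pt "0 0 0.04 0 0 0 37"

```text
time_s: 22.07
eef_pos: [0.5013, 0.2698, 0.0602]
ee_rot: [0.0, -0.031, 1.0, 0.0]
force: [-0.8, -0.2, 2.7]
width: 0.521
```

Contact. I release with a moderate opening and rise.

Emit:
arm_command --pt "0 0 0 0 0 0 50" --pt "0 0 0 0 0 0 58" --pt "0 0 0 0 0 0 66" --pt "0 0 0 0 0 0 66" --pt "0 0 0 0 0 0 66"

```text
time_s: 22.48
eef_pos: [0.501, 0.2696, 0.0597]
ee_rot: [-0.0, -0.031, 1.0, -0.0]
force: [-0.1, 0.4, -0.0]
width: 0.737
```

Emit:
arm_command --pt "0 0 -0.5 0 0 0 66" --pt "0 0 -1.5 0 0 0 66" --pt "0 0 -2.8 0 0 0 66" --pt "0 0 -4.1 0 0 0 66" --pt "0 0 -5.2 0 0 0 60" --pt "0 0 -5.8 0 0 0 56" --pt "0 0 -6 0 0 0 56" --pt "0 0 -6 0 0 0 56"

```text
time_s: 23.15
eef_pos: [0.5017, 0.2702, 0.2116]
ee_rot: [0.001, -0.031, 1.0, 0.0]
force: [-0.1, 1.0, 0.0]
width: 0.654
```

```bash
python3 - <<'E'
from m import *; from workcell import env
c,s=grab(env,"wrist","w13"); t,_=grab(env,"top")
print("back on pan",top(c,s,.1,(.5015,.2697)),top(t,None,.1,(.5015,.2697)))
go(env,(.4300,-.032,.2),246.7)
go(env,(.4300,-.032,.2),66.7)
print(s["joint_positions"])
E
```

```text
back on pan (array([0.5007, 0.2686]), np.float64(0.0226), array([0.5007, 0.2686, 0.0986])) (array([0.4981, 0.2677]), np.float64(0.0211), array([0.4957, 0.2663, 0.1007]))
t 23.25 eef [0.5006 0.2692 0.209 ] w 56.3 F [-0.5  0.1 -0.3] delta [  3.56 -11.85   0.37] [-0.000e+00 -1.000e-02 -1.053e+01] rows>= 8.8
t 23.25 eef [0.5006 0.2692 0.209 ] w 56.3 F [-0.5  0.1 -0.3] delta [  3.56 -11.85   0.37] [-0.02  0.   19.47] rows>= 16.3
[ 0.33566586  0.29966749 -1.03865865  1.64604194  0.2653716   1.3451559
  0.88957705]
```

View pics/w13.png

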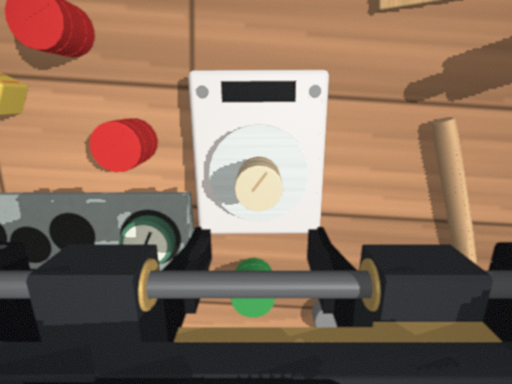

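The rear piece stands in the middle of the pan; wrist measures (.5007,.2686) against pan (.5015,.2697). Next is the block, approached at yaw 66.7° so the last joint stays in range.

Emit:
arm_command --pt "0.1 -0.3 0 0 0 0.7 56" --pt "0.3 -1 0 0 0 1.8 56" --pt "0.6 -2 0 0 0 2.9 56" --pt "0.9 -3 0 0 0 4 56" --pt "1.2 -4 0 0 0 5.1 56" --pt "1.5 -5 0 0 0 6.2 56" --pt "1.8 -6 0 0 0 7.3 56" --pt "2.1 -7 0 0 0 8.4 56" --pt "2.4 -8 0 0 0 9.5 56" --pt "2.6 -8.6 0 0 0 10.4 56"

```text
time_s: 24.08
eef_pos: [0.4477, 0.0477, 0.2081]
ee_rot: [-0.001, 0.495, 0.869, -0.001]
force: [0.8, 0.4, -0.7]
width: 0.646
```

```bash
python3 - <<'E'
from m import *; from workcell import env
go(env,(.4300,-.035,.2),66.7)
print(env.sense()["joint_positions"].round(2))
E
```

```text
t 24.08 eef [0.4477 0.0477 0.2081] w 56.2 F [ 0.8  0.4 -0.7] delta [-2.49 -2.29  0.33] [-0.03  0.01  8.99] rows>= 7.5
[ 0.7  -0.1  -0.81  1.91 -0.07  1.3   0.45]
```

Emit:
arm_command --pt "-0.4 -0.4 0 0 0 1 56" --pt "-0.9 -0.8 0.1 0 0 2.1 56" --pt "-1.4 -1.3 0.2 0 0 3.2 56" --pt "-1.9 -1.7 0.3 0 0 4.3 56" --pt "-2.3 -2.1 0.3 0 0 5.4 56" --pt "-2.5 -2.3 0.3 0 0 6.5 56" --pt "-2.5 -2.3 0.3 0 0 7.6 56" --pt "-2.5 -2.3 0.3 0 0 8.6 56" --pt "-2.5 -2.3 0.3 0 0 9 56" --pt "-2.5 -2.3 0.3 0 0 9 56"

```text
time_s: 24.92
eef_pos: [0.4314, -0.0323, 0.2008]
ee_rot: [-0.001, 0.834, 0.552, -0.001]
force: [-1.0, -0.3, 0.6]
width: 0.648
```

Emit:
arm_command --pt "0 0 0 0 0 0 56" --pt "0 0 0 0 0 0 56" --pt "0 0 0 0 0 0 56"

```text
time_s: 25.17
eef_pos: [0.4322, -0.0322, 0.2018]
ee_rot: [-0.0, 0.833, 0.553, -0.0]
force: [0.1, 0.5, -0.0]
width: 0.643
```

```bash
python3 - <<'E'
from m import *; from workcell import env
c,s=grab(env,"wrist","w14"); np.savez("pics/w14.npz",**c,**{k:s[k] for k in("eef_pos","ee_rot")})
W=cloud(c,s); z=W[...,2]
m=(abs(z-.039)<.005)&(np.hypot(W[...,0]-.43,W[...,1]+.032)<.05); b=max(blobs(m,10),key=np.sum)
p=np.array([ray(c,u,v,.04,s)[:2] for v,u in np.argwhere(b)]); print(cv2.minAreaRect((p*1000).astype(np.float32)),p.mean(0),z[b].mean())
go(env,(.4300,-.032,.1),66.7); print(s["joint_positions"].round(2))
E
```

```text
((429.6977233886719, -30.829151153564453), (48.65059280395508, 35.2994270324707), 67.19456481933594) [ 0.43004554 -0.03032016] 0.038619338376336645
t 25.22 eef [ 0.4323 -0.0321  0.202 ] w 55.9 F [-0.2 -0.4 -0.3] delta [-0.03 -0.08  4.08] [-0.01  0.    0.08] rows>= 2.4
[ 0.85 -0.14 -0.76  1.96 -0.1   1.29 -0.27]
```

View pics/w14.png

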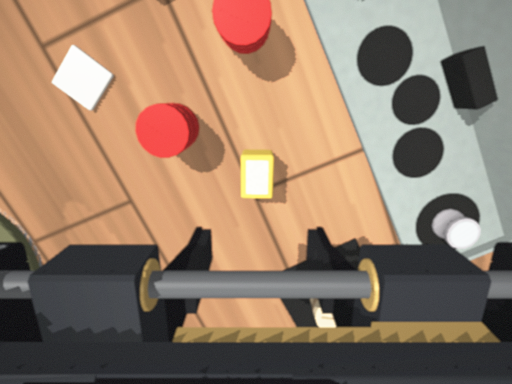

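The block is at (257,175), measured at (.4299,-.0308) with a long-axis angle of 67°. Descend and grip. The gripper body stays about 19 mm above the red cylinder.

```bash
python3 - <<'E'
from m import *; from workcell import env
go(env,(.4299,-.0310,.0095),67)
E
```

```text
t 25.22 eef [ 0.4323 -0.0321  0.202 ] w 55.9 F [-0.2 -0.4 -0.3] delta [ 0.01 -0.1   7.7 ] [-0.01  0.    0.03] rows>= 4.6
```

Emit:
arm_command --pt "0 -0.1 0.7 0 0 0 56" --pt "0 -0.1 1.9 0 0 0 56" --pt "0 -0.1 3.1 0 0 0 56" --pt "0 -0.1 4.3 0 0 0 56" --pt "0 -0.1 5.4 0 0 0 56" --pt "0 -0.1 6 0 0 0 56" --pt "0 -0.1 6 0 0 0 56" --pt "0 -0.1 6 0 0 0 56"

```text
time_s: 25.88
eef_pos: [0.4297, -0.0309, 0.052]
ee_rot: [-0.001, 0.833, 0.553, -0.0]
force: [0.6, -0.3, 0.9]
width: 0.644
```

```bash
python3 - <<'E'
from m import *; from workcell import env
go(env,(.4299,-.0310,.0095),67); print(env.sense()["joint_positions"].round(2)); grab(env,"wrist","w15")
E
```

```text
t 25.88 eef [ 0.4297 -0.0309  0.052 ] w 56.1 F [ 0.6 -0.3  0.9] delta [-0.    0.01  1.7 ] [-0.02 -0.    0.03] rows>= 1.0
[ 0.82  0.07 -0.82  2.14  0.06  0.96 -0.43]
```

View pics/w15.png

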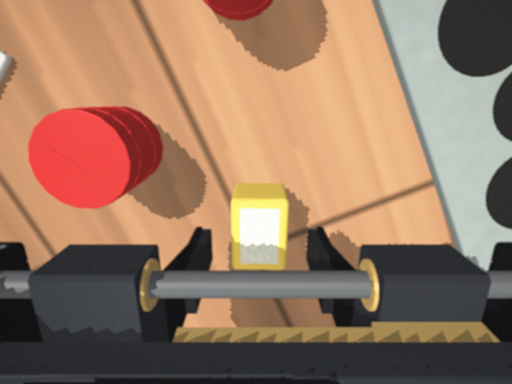

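Well centred. Descend, grip and lift.

Emit:
arm_command --pt "0 0 0.6 0 0 0 56" --pt "0 0 1.2 0 0 0 56" --pt "0 0 1.6 0 0 0 56" --pt "0 0 1.7 0 0 0 56" --pt "0 0 1.7 0 0 0 56" --pt "0 0 1.7 0 0 0 56"

```text
time_s: 26.43
eef_pos: [0.431, -0.0313, 0.0106]
ee_rot: [0.001, 0.833, 0.553, 0.0]
force: [0.0, 1.2, 0.1]
width: 0.648
```

Emit:
arm_command --pt "0 0 0 0 0 0 42" --pt "0 0 0 0 0 0 34" --pt "0 0 0 0 0 0 29" --pt "0 0 0 0 0 0 29" --pt "0 0 0 0 0 0 29" --pt "0 0 0 0 0 0 29"

```text
time_s: 26.93
eef_pos: [0.4304, -0.0314, 0.0101]
ee_rot: [0.0, 0.833, 0.553, 0.0]
force: [-0.8, -1.0, 3.1]
width: 0.41
```

Emit:
arm_command --pt "0 0 -0.2 0 0 0 29" --pt "0 0 -1 0 0 0 29" --pt "0 0 -2.1 0 0 0 29" --pt "0 0 -3.3 0 0 0 29" --pt "0 0 -4.4 0 0 0 29" --pt "0 0 -5.2 0 0 0 29" --pt "0 0 -5.6 0 0 0 29" --pt "0 0 -5.6 0 0 0 29"

```text
time_s: 27.6
eef_pos: [0.4317, -0.0315, 0.1518]
ee_rot: [0.002, 0.833, 0.553, 0.001]
force: [0.6, 0.3, -0.4]
width: 0.413
```

```bash
python3 - <<'E'
from m import *; from workcell import env
go(env,(.6236,-.0260,.13),3.55); print(env.sense()["joint_positions"].round(2)); grab(env,"scene","s16")
E
```

```text
t 27.6 eef [ 0.4317 -0.0315  0.1518] w 35.9 F [ 0.6  0.3 -0.4] delta [3.19 6.98 0.9 ] [ 0.04 -0.02 10.59] rows>= 8.9
[ 0.87 -0.1  -0.8   2.03 -0.07  1.18 -0.31]
```

View pics/s16.png

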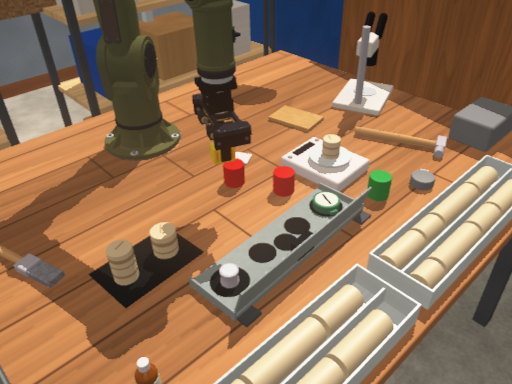

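Emit:
arm_command --pt "0.1 0.3 0 0 0 0.5 29" --pt "0.4 1 0 0 0 1.6 29" --pt "0.8 1.8 0 0 0 2.7 29" --pt "1.2 2.6 0 0 0 3.8 29" --pt "1.6 3.5 0 0 0 4.9 29" --pt "2 4.4 0 0 0 6 29" --pt "2.4 5.3 0 0 0 7.1 29" --pt "2.8 6.2 0 0 0 8.2 29" --pt "3.1 6.8 0 0 0 9.3 29" --pt "3.2 7 0 0 0 10.3 29"

```text
time_s: 28.48
eef_pos: [0.6234, -0.0248, 0.1462]
ee_rot: [-0.001, 0.999, 0.044, -0.002]
force: [-0.0, 0.5, 0.4]
width: 0.413
```

Emit:
arm_command --pt "0 0 0 0 0 0.2 29" --pt "0 0 0 0 0 0.3 29" --pt "0 0 0 0 0 0.3 29" --pt "0 0 0 0 0 0.3 29"

```text
time_s: 28.82
eef_pos: [0.6215, -0.0256, 0.1491]
ee_rot: [0.0, 0.999, 0.032, -0.001]
force: [-0.1, 0.2, -1.8]
width: 0.41
```

```bash
python3 - <<'E'
from m import *; from workcell import env
go(env,(.6236,-.0260,.0221),3.55); print(env.sense()["joint_positions"].round(2)); grab(env,"wrist","w17")
E
```

```text
t 28.82 eef [ 0.6215 -0.0256  0.1491] w 35.6 F [-0.1  0.2 -1.8] delta [0.09 0.02 5.08] [0.   0.01 0.01] rows>= 3.0
[ 0.57  0.39 -0.72  1.6   0.27  1.25 -1.7 ]
```

View pics/w17.png

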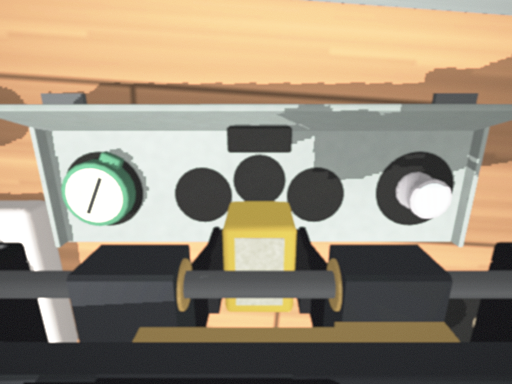

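All three pads are visible: rear at (260,180), fronts at (203,194) and (316,194). I lower the block.

Emit:
arm_command --pt "0.09 0 0.5 0 0 0 29" --pt "0.09 0 1.5 0 0 0 29" --pt "0.09 0 2.7 0 0 0 29" --pt "0.09 0 3.7 0 0 0 29" --pt "0.09 0 4.4 0 0 0 29" --pt "0.09 0 4.8 0 0 0 29" --pt "0.09 0 4.9 0 0 0 29" --pt "0.09 0 4.9 0 0 0 29"

```text
time_s: 29.53
eef_pos: [0.6244, -0.0254, 0.0267]
ee_rot: [-0.0, 1.0, 0.031, -0.0]
force: [0.2, -0.1, 0.1]
width: 0.409
```

```bash
python3 - <<'E'
from m import *; from workcell import env
go(env,(.6238,-.0259,.0221),3.55); grab(env,"scene","s18")
E
```

```text
t 29.53 eef [ 0.6244 -0.0254  0.0267] w 35.6 F [ 0.2 -0.1  0.1] delta [-0.03  0.02  0.18] [-0.    0.01 -0.  ] rows>= 0.1
```

View pics/s18.png

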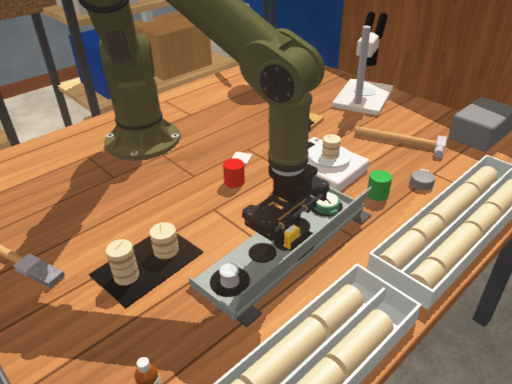

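Emit:
arm_command --pt "-0.03 0.02 0.1 0 0 0 29" --pt "-0.03 0.02 0.16 0 0 0 29" --pt "-0.03 0.02 0.19 0 0 0 29" --pt "-0.03 0.02 0.19 0 0 0 29"

```text
time_s: 29.92
eef_pos: [0.6243, -0.0261, 0.023]
ee_rot: [0.0, 1.0, 0.031, 0.0]
force: [-1.2, 0.2, -0.9]
width: 0.41
```

Emit:
arm_command --pt "0 0 0.04 0 0 0 29" --pt "0 0 0.04 0 0 0 29" --pt "0 0 0.04 0 0 0 29"

```text
time_s: 30.17
eef_pos: [0.6245, -0.026, 0.0222]
ee_rot: [0.0, 1.0, 0.031, 0.0]
force: [-0.4, 0.4, 2.8]
width: 0.412
```

Contact. Open and rise.

Emit:
arm_command --pt "0 0 0 0 0 0 42" --pt "0 0 0 0 0 0 50" --pt "0 0 0 0 0 0 56" --pt "0 0 0 0 0 0 56" --pt "0 0 0 0 0 0 56"

```text
time_s: 30.58
eef_pos: [0.6239, -0.0259, 0.0213]
ee_rot: [-0.0, 1.0, 0.031, -0.0]
force: [-0.7, -0.4, 1.1]
width: 0.626
```

Emit:
arm_command --pt "0 0 -0.5 0 0 0 56" --pt "0 0 -1.5 0 0 0 56" --pt "0 0 -2.8 0 0 0 56" --pt "0 0 -4.1 0 0 0 60" --pt "0 0 -5.4 0 0 0 66" --pt "0 0 -6.4 0 0 0 68" --pt "0 0 -6.8 0 0 0 68" --pt "0 0 -6.8 0 0 0 68"

```text
time_s: 31.25
eef_pos: [0.6259, -0.0256, 0.1954]
ee_rot: [0.001, 1.0, 0.031, 0.003]
force: [-0.3, 0.1, -0.5]
width: 0.771
```

```bash
python3 - <<'E'
from m import *; from workcell import env
c,s=grab(env,"wrist","w19")
W=cloud(c,s); z=W[...,2]; hsv=cv2.cvtColor(c["color"],cv2.COLOR_RGB2HSV)
m=(abs(z-.051)<.005)&(np.hypot(W[...,0]-.623,W[...,1]+.026)<.05)&~((hsv[...,2]<90)); b=max(blobs(m,10),key=np.sum)
p=np.array([ray(c,u,v,.052,s)[:2] for v,u in np.argwhere(b)]); print(cv2.minAreaRect((p*1000).astype(np.float32)),p.mean(0),z[b].mean())
for nm,p in(("R",(.611,-.084)),("L",(.6037,.031))):
    m=(hsv[...,2]<70)&(np.hypot(W[...,0]-p[0],W[...,1]-p[1])<.045)&(abs(W[...,2]-.012)<.006)
    b=max(blobs(m,10),key=np.sum); cn=max(cv2.findContours(b.astype(np.uint8),0,cv2.CHAIN_APPROX_NONE)[0],key=len)
    pts=np.array([ray(c,*q,.012,s)[:2] for q in cv2.convexHull(cn)[:,0]]); print(nm,*circ(pts),W[b].mean(0))
go(env,(.52,-.200,.2),93.55); print(s["joint_positions"].round(2))
E
```

```text
((625.4715576171875, -26.103967666625977), (49.70206832885742, 35.10908126831055), 2.9483089447021484) [ 0.62591965 -0.02597531] 0.05063911512064773
R [ 0.61228471 -0.08442365] 0.027971023751433483 [ 0.61242729 -0.0845655   0.01111043]
L [0.60463965 0.03063085] 0.027758968890476823 [0.60484992 0.03082281 0.01109022]
t 31.3 eef [ 0.6246 -0.0259  0.1928] w 67.6 F [-0.2 -0.1 -1.1] delta [-4.61  6.7  -0.29] [ 2.0e-02 -1.0e-02 -1.5e+01] rows>= 12.6
[ 0.58  0.36 -0.73  1.54  0.25  1.33 -1.69]
```

View pics/w19.png

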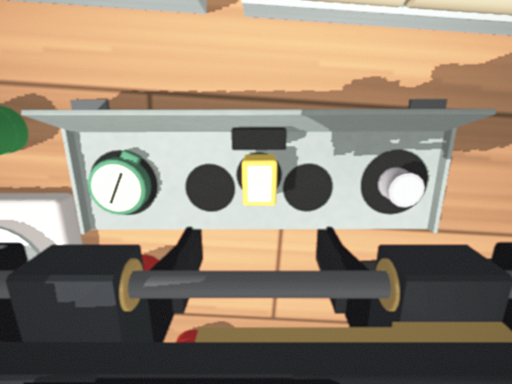

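The block lies flat in the rear slot at (.6255,-.0261), yaw ~3°. The slot centre from the pads in the same view is (.6245,-.0259). Next I fetch the cores.

Emit:
arm_command --pt "-0.3 0.3 0 0 0 -0.8 68" --pt "-0.8 0.9 0 0 0 -1.9 68" --pt "-1.4 1.7 0 0 0 -3 68" --pt "-2 2.5 0 0 0 -4.1 68" --pt "-2.7 3.3 0 0 0 -5.2 68" --pt "-3.4 4.1 0 0 0 -6.3 68" --pt "-4.1 5 0 0 0 -7.4 68" --pt "-4.8 5.9 0 0 0 -8.5 68" --pt "-5.4 6.7 0 0 0 -9.6 68" --pt "-6 7.4 0 0 0 -10.6 68"

```text
time_s: 32.13
eef_pos: [0.4832, -0.2212, 0.1892]
ee_rot: [-0.002, 0.832, 0.555, -0.001]
force: [-0.4, -0.1, 0.4]
width: 0.776
```

```bash
python3 - <<'E'
from m import *; from workcell import env
go(env,(.457,-.27,.2),93.55); print(env.sense()["joint_positions"].round(2))
E
```

```text
t 32.13 eef [ 0.4832 -0.2212  0.1892] w 67.5 F [-0.4 -0.1  0.4] delta [-2.2  -0.22 -0.43] [-0.04 -0.01 -4.36] rows>= 3.7
[ 1.12  0.16 -0.81  1.76  0.12  1.27 -0.11]
```

Emit:
arm_command --pt "-0.6 0 -0.1 0 0 -1 68" --pt "-1.2 -0.1 -0.3 0 0 -2.1 68" --pt "-1.8 -0.1 -0.4 0 0 -3.2 68" --pt "-2 -0.1 -0.4 0 0 -4.1 68" --pt "-2 -0.1 -0.4 0 0 -4.36 68" --pt "-2 -0.1 -0.4 0 0 -4.36 68" --pt "-2 -0.1 -0.4 0 0 -4.36 68" --pt "-2 -0.1 -0.4 0 0 -4.36 68" --pt "-2 -0.1 -0.4 0 0 -4.36 68"

```text
time_s: 32.88
eef_pos: [0.4639, -0.2644, 0.2009]
ee_rot: [-0.001, 0.686, 0.727, -0.0]
force: [0.4, -0.5, 0.1]
width: 0.782
```

```bash
python3 - <<'E'
from m import *; from workcell import env
c,s=grab(env,"wrist","w20")
print("short",top(c,s,.062,(.454,-.222)),"tall",top(c,s,.084,(.46,-.322)))
go(env,(.4541,-.222,.0225),93.55); print(s["joint_positions"].round(2))
E
```

```text
short (array([ 0.454 , -0.2229]), np.float64(0.0264), array([ 0.454 , -0.2225,  0.0607])) tall (array([ 0.4604, -0.3217]), np.float64(0.0249), array([ 0.4604, -0.322 ,  0.0825]))
t 32.93 eef [ 0.4639 -0.2645  0.2011] w 68.3 F [-0.6  0.7 -0.7] delta [ 1.71 -0.29  7.15] [-0.01 -0.   -0.04] rows>= 4.4
[ 1.22  0.15 -0.82  1.75  0.12  1.29  0.44]
```

View pics/w20.png

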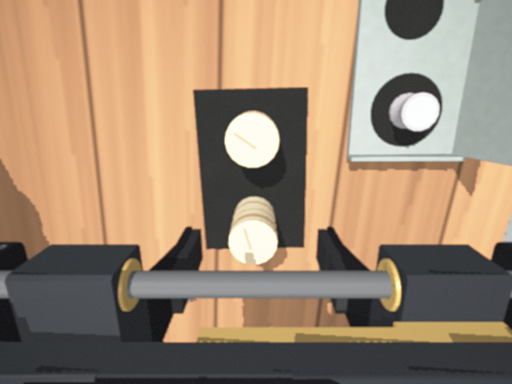

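Both cores stand on the mat at (252,139) and (253,240), where I left them. Short first.

Emit:
arm_command --pt "0.6 -0.1 0.3 0 0 0 70" --pt "1.4 -0.25 1 0 0 0 70" --pt "1.71 -0.29 2 0 0 0 70" --pt "1.71 -0.29 3.2 0 0 0 70" --pt "1.71 -0.29 4.4 0 0 0 70" --pt "1.71 -0.29 4.9 0 0 0 70" --pt "1.71 -0.29 5 0 0 0 70" --pt "1.71 -0.29 5 0 0 0 70"

```text
time_s: 33.6
eef_pos: [0.4543, -0.2224, 0.0764]
ee_rot: [-0.001, 0.686, 0.727, 0.0]
force: [-0.6, 0.1, -0.2]
width: 0.803
```

```bash
python3 - <<'E'
from m import *; from workcell import env
go(env,(.4540,-.2222,.0223),93.55)
E
```

```text
t 33.6 eef [ 0.4543 -0.2224  0.0764] w 69.9 F [-0.6  0.1 -0.2] delta [ 0.01 -0.01  2.16] [-0.01 -0.01 -0.04] rows>= 1.3
```

Emit:
arm_command --pt "0 0 0.6 0 0 0 70" --pt "0 0 1.3 0 0 0 70" --pt "0 0 1.9 0 0 0 70" --pt "0 0 2.14 0 0 0 70" --pt "0 0 2.14 0 0 0 70" --pt "0 0 2.14 0 0 0 70"

```text
time_s: 34.1
eef_pos: [0.4553, -0.2231, 0.0243]
ee_rot: [0.001, 0.687, 0.727, 0.0]
force: [-1.0, 0.1, 0.3]
width: 0.806
```

Emit:
arm_command --pt "0 0 0 0 0 0 56" --pt "0 0 0 0 0 0 46" --pt "0 0 0 0 0 0 44" --pt "0 0 0 0 0 0 44" --pt "0 0 0 0 0 0 44" --pt "0 0 0 0 0 0 44"

```text
time_s: 34.6
eef_pos: [0.4546, -0.2231, 0.0238]
ee_rot: [0.0, 0.687, 0.727, -0.0]
force: [-1.6, -0.9, 5.2]
width: 0.612
```

Emit:
arm_command --pt "0 0 -0.2 0 0 0 44" --pt "0 0 -0.8 0 0 0 44" --pt "0 0 -1.8 0 0 0 44" --pt "0 0 -2.8 0 0 0 44" --pt "0 0 -3.8 0 0 0 44" --pt "0 0 -4.8 0 0 0 44" --pt "0 0 -5.4 0 0 0 44" --pt "0 0 -5.6 0 0 0 44" --pt "0 0 -5.6 0 0 0 44"

```text
time_s: 35.35
eef_pos: [0.4547, -0.2229, 0.1638]
ee_rot: [0.001, 0.687, 0.727, -0.0]
force: [0.6, 0.2, -4.1]
width: 0.61
```

```bash
python3 - <<'E'
from m import *; from workcell import env
go(env,(.6043,.0306,.163),93.55)
E
```

```text
t 35.35 eef [ 0.4547 -0.2229  0.1638] w 53.1 F [ 0.6  0.2 -4.1] delta [9.78 6.56 0.02] [ 0.01  0.01 -0.04] rows>= 7.1
```

Emit:
arm_command --pt "0.4 0.3 0 0 0 0 44" --pt "1.3 0.9 0 0 0 0 44" --pt "2.5 1.7 0 0 0 0 44" --pt "3.7 2.5 0 0 0 0 44" --pt "4.9 3.3 0 0 0 0 44" --pt "6.1 4.1 0 0 0 0 44" --pt "7.3 4.9 0 0 0 0 44" --pt "8.5 5.7 0 0 0 0 44" --pt "9.3 6.2 0 0 0 0 44" --pt "9.6 6.5 0 0 0 0 44"

```text
time_s: 36.18
eef_pos: [0.6022, 0.0322, 0.1608]
ee_rot: [-0.003, 0.684, 0.729, 0.001]
force: [-0.5, -0.0, -2.3]
width: 0.614
```

Emit:
arm_command --pt "0.15 0.05 0.3 0 0 -0.04 44" --pt "0.15 0.05 1 0 0 -0.04 44" --pt "0.15 0.05 2 0 0 -0.04 44" --pt "0.15 0.05 3 0 0 -0.04 44" --pt "0.15 0.05 3.6 0 0 -0.04 44" --pt "0.15 0.05 3.8 0 0 -0.04 44" --pt "0.15 0.05 3.8 0 0 -0.04 44" --pt "0.15 0.05 3.8 0 0 -0.04 44"

```text
time_s: 36.85
eef_pos: [0.604, 0.0298, 0.0683]
ee_rot: [0.0, 0.685, 0.728, 0.0]
force: [-0.6, 0.5, -2.6]
width: 0.611
```

```bash
python3 - <<'E'
from m import *; from workcell import env
go(env,(.6043,.0301,.0318),93.55)
c,_=grab(env,"scene","s21"); c,_=grab(env,"wrist","w21")
E
```

```text
t 36.85 eef [0.604  0.0298 0.0683] w 53.2 F [-0.6  0.5 -2.6] delta [0.01 0.01 1.46] [ 0.   -0.   -0.01] rows>= 0.9
```

View pics/s21.png

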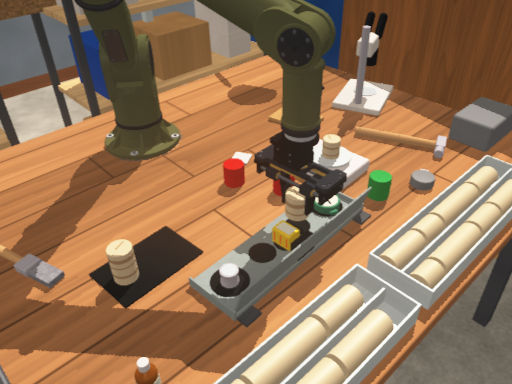

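The short core is poised over its left slot. Lower.

Emit:
arm_command --pt "0 0 0.4 0 0 0 44" --pt "0 0 0.9 0 0 0 44" --pt "0 0 1.25 0 0 0 44" --pt "0 0 1.38 0 0 0 44" --pt "0 0 1.42 0 0 0 44" --pt "0 0 1.44 0 0 0 44" --pt "0 0 1.44 0 0 0 44"

```text
time_s: 37.53
eef_pos: [0.6038, 0.0301, 0.0319]
ee_rot: [0.0, 0.685, 0.729, 0.0]
force: [0.4, -0.2, -2.1]
width: 0.61
```

Emit:
arm_command --pt "0 0 0.03 0 0 0 44" --pt "0 0 0.03 0 0 0 44" --pt "0 0 0.03 0 0 0 44"

```text
time_s: 37.78
eef_pos: [0.6039, 0.0302, 0.0318]
ee_rot: [0.0, 0.685, 0.729, 0.0]
force: [-2.7, 0.0, 4.6]
width: 0.614
```

Contact. Release and rise.

Emit:
arm_command --pt "0 0 0 0 0 0 57" --pt "0 0 0 0 0 0 63" --pt "0 0 0 0 0 0 68" --pt "0 0 0 0 0 0 68" --pt "0 0 0 0 0 0 68"

```text
time_s: 38.2
eef_pos: [0.6041, 0.0301, 0.0312]
ee_rot: [0.0, 0.685, 0.729, 0.0]
force: [-1.6, 0.1, 0.5]
width: 0.772
```

Emit:
arm_command --pt "0 0 -0.5 0 0 0 68" --pt "0 0 -1.5 0 0 0 68" --pt "0 0 -2.8 0 0 0 68" --pt "0 0 -4.1 0 0 0 68" --pt "0 0 -5.2 0 0 0 66" --pt "0 0 -5.8 0 0 0 66" --pt "0 0 -6 0 0 0 66" --pt "0 0 -6 0 0 0 66"

```text
time_s: 38.87
eef_pos: [0.6047, 0.0303, 0.1833]
ee_rot: [0.001, 0.685, 0.729, 0.001]
force: [-0.3, -0.7, -0.5]
width: 0.761
```

```bash
python3 - <<'E'
from m import *; from workcell import env
c,s=grab(env,"wrist","w22")
print("short",top(c,s,.07,(.604,.0306)))
go(env,(.4604,-.3217,.18),93.55)
E
```

```text
short (array([0.6035, 0.0311]), np.float64(0.0266), array([0.6036, 0.0312, 0.0686]))
t 38.92 eef [0.6039 0.03   0.1816] w 66.3 F [-0.8  0.2 -0.5] delta [-13.69  -6.59   0.07] [ 0.01  0.   -0.  ] rows>= 9.1
```

View pics/w22.png

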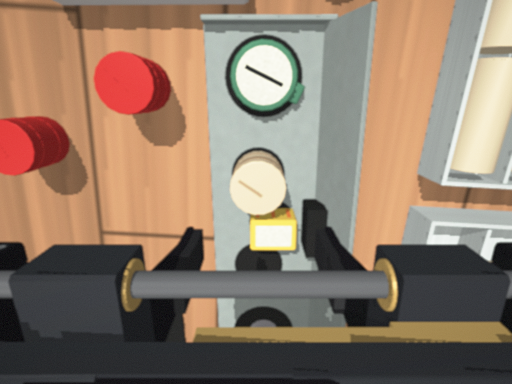

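The short core is back upright in its left slot; it measures (.6035,.0311), same as at the start. Now the tall one.

Emit:
arm_command --pt "-0.7 -0.3 0 0 0 0 66" --pt "-2 -1 0 0 0 0 66" --pt "-3.5 -1.7 0 0 0 0 66" --pt "-5 -2.4 0 0 0 0 66" --pt "-6.5 -3.1 0 0 0 0 66" --pt "-8 -3.8 0 0 0 0 66" --pt "-9.5 -4.6 0 0 0 0 66" --pt "-11 -5.3 0 0 0 0 66" --pt "-12.4 -6 0 0 0 0 66" --pt "-13.3 -6.4 0 0 0 0 66"

```text
time_s: 39.75
eef_pos: [0.4604, -0.3163, 0.1792]
ee_rot: [-0.001, 0.687, 0.727, -0.001]
force: [0.1, -0.5, 0.1]
width: 0.761
```

Emit:
arm_command --pt "-0.4 -0.2 0 0 0 0 66" --pt "-0.4 -0.2 0.5 0 0 0 66" --pt "-0.4 -0.2 1 0 0 0 66" --pt "-0.4 -0.2 1.6 0 0 0 66" --pt "-0.4 -0.2 2 0 0 0 66" --pt "-0.4 -0.2 2 0 0 0 66" --pt "-0.4 -0.2 2 0 0 0 66"

```text
time_s: 40.33
eef_pos: [0.4605, -0.3196, 0.1302]
ee_rot: [-0.001, 0.684, 0.73, 0.0]
force: [1.1, 1.0, 0.6]
width: 0.762
```

```bash
python3 - <<'E'
from m import *; from workcell import env
c,s=grab(env,"wrist","w23"); print(top(c,s,.084,(.46,-.322)))
go(env,(.4604,-.3217,.041),93.55); print(s["joint_positions"].round(2))
E
```

```text
(array([ 0.4606, -0.3223]), np.float64(0.0247), array([ 0.4606, -0.3222,  0.0826]))
t 40.38 eef [ 0.4609 -0.3204  0.1311] w 65.9 F [-0.5 -0.1  0.8] delta [-0.05 -0.02  3.61] [-0.   -0.01  0.02] rows>= 2.2
[ 1.27  0.3  -0.82  1.77  0.23  1.18  0.45]
```

View pics/w23.png

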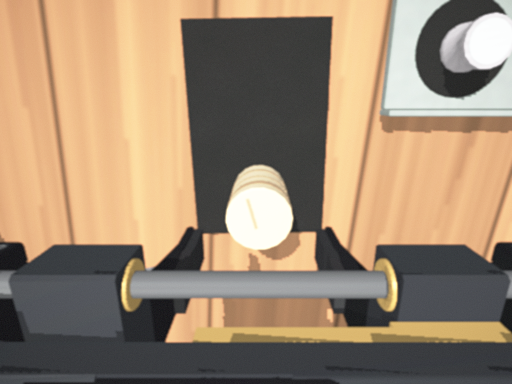

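Emit:
arm_command --pt "-0.06 -0.02 0.9 0 0 0 66" --pt "-0.06 -0.02 1.9 0 0 0 66" --pt "-0.06 -0.02 2.9 0 0 0 66" --pt "-0.06 -0.02 3.4 0 0 0 66" --pt "-0.06 -0.02 3.6 0 0 0 66" --pt "-0.06 -0.02 3.6 0 0 0 66" --pt "-0.06 -0.02 3.6 0 0 0 66"

```text
time_s: 40.97
eef_pos: [0.4608, -0.3237, 0.0425]
ee_rot: [0.001, 0.685, 0.729, 0.0]
force: [0.2, 1.2, -0.0]
width: 0.761
```

Emit:
arm_command --pt "0 0 0 0 0 0 52" --pt "0 0 0 0 0 0 42" --pt "0 0 0 0 0 0 40" --pt "0 0 0 0 0 0 40" --pt "0 0 0 0 0 0 40" --pt "0 0 0 0 0 0 40"

```text
time_s: 41.47
eef_pos: [0.4605, -0.3239, 0.0422]
ee_rot: [0.001, 0.685, 0.729, -0.0]
force: [0.1, -0.4, 4.7]
width: 0.57
```

Emit:
arm_command --pt "0 0 -0.2 0 0 0 40" --pt "0 0 -0.8 0 0 0 40" --pt "0 0 -1.8 0 0 0 40" --pt "0 0 -2.8 0 0 0 40" --pt "0 0 -3.8 0 0 0 40" --pt "0 0 -4.7 0 0 0 40" --pt "0 0 -5.3 0 0 0 40" --pt "0 0 -5.5 0 0 0 40" --pt "0 0 -5.5 0 0 0 40"

```text
time_s: 42.22
eef_pos: [0.4599, -0.3236, 0.1794]
ee_rot: [0.001, 0.685, 0.728, -0.0]
force: [0.8, 0.5, -3.5]
width: 0.57
```

```bash
python3 - <<'E'
from m import *; from workcell import env
go(env,(.6117,-.0843,.18),93.55)
E
```

```text
t 42.22 eef [ 0.4599 -0.3236  0.1794] w 49.6 F [ 0.8  0.5 -3.5] delta [ 9.18  6.65 -0.03] [ 0.    0.01 -0.  ] rows>= 6.8
```

Emit:
arm_command --pt "0.4 0.3 0 0 0 0 40" --pt "1.2 0.9 0 0 0 0 40" --pt "2.3 1.7 0 0 0 0 40" --pt "3.4 2.5 0 0 0 0 40" --pt "4.5 3.3 0 0 0 0 40" --pt "5.6 4.1 0 0 0 0 40" --pt "6.7 4.9 0 0 0 0 40" --pt "7.8 5.7 0 0 0 0 40" --pt "8.6 6.2 0 0 0 0 40" --pt "9 6.55 0 0 0 0 40"

```text
time_s: 43.05
eef_pos: [0.6094, -0.082, 0.1768]
ee_rot: [-0.002, 0.683, 0.731, 0.001]
force: [-0.9, 0.2, -2.9]
width: 0.567
```

Emit:
arm_command --pt "0.1 0.1 0.3 0 0 0 40" --pt "0.1 0.1 1 0 0 0 40" --pt "0.1 0.1 2 0 0 0 40" --pt "0.1 0.1 3 0 0 0 40" --pt "0.1 0.1 3.6 0 0 0 40" --pt "0.1 0.1 3.8 0 0 0 40" --pt "0.1 0.1 3.8 0 0 0 40" --pt "0.1 0.1 3.8 0 0 0 40"

```text
time_s: 43.72
eef_pos: [0.612, -0.0863, 0.0841]
ee_rot: [0.0, 0.685, 0.728, 0.0]
force: [0.7, -1.0, -2.8]
width: 0.565
```

```bash
python3 - <<'E'
from m import *; from workcell import env
go(env,(.6117,-.0861,.0502),93.55)
c,_=grab(env,"scene","s24")
E
```

```text
t 43.72 eef [ 0.612  -0.0863  0.0841] w 49.2 F [ 0.7 -1.  -2.8] delta [ 0.01 -0.01  1.36] [ 0.   -0.   -0.01] rows>= 0.8
```

View pics/s24.png

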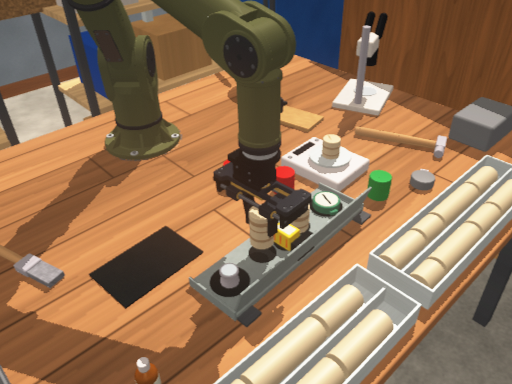

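Emit:
arm_command --pt "0 0 0.4 0 0 0 40" --pt "0 0 0.85 0 0 0 40" --pt "0 0 1.15 0 0 0 40" --pt "0 0 1.28 0 0 0 40" --pt "0 0 1.33 0 0 0 40" --pt "0 0 1.35 0 0 0 40" --pt "0 0 1.35 0 0 0 40"

```text
time_s: 44.35
eef_pos: [0.6116, -0.0862, 0.0502]
ee_rot: [-0.0, 0.685, 0.729, -0.0]
force: [-1.9, -0.1, 0.4]
width: 0.57
```

Emit:
arm_command --pt "0 0 0.03 0 0 0 40" --pt "0 0 0.03 0 0 0 40" --pt "0 0 0.03 0 0 0 40"

```text
time_s: 44.6
eef_pos: [0.6117, -0.0862, 0.0502]
ee_rot: [0.0, 0.685, 0.729, -0.0]
force: [-4.3, 0.1, 5.5]
width: 0.57
```

Contact. Release and rise.

Emit:
arm_command --pt "0 0 0 0 0 0 53" --pt "0 0 0 0 0 0 60" --pt "0 0 0 0 0 0 66" --pt "0 0 0 0 0 0 66" --pt "0 0 0 0 0 0 66"

```text
time_s: 45.02
eef_pos: [0.6121, -0.0862, 0.0493]
ee_rot: [0.0, 0.685, 0.729, 0.0]
force: [-0.6, 0.3, 0.4]
width: 0.745
```

Emit:
arm_command --pt "0 0 -0.5 0 0 0 66" --pt "0 0 -1.5 0 0 0 66" --pt "0 0 -2.8 0 0 0 66" --pt "0 0 -4.1 0 0 0 66" --pt "0 0 -5.4 0 0 0 66" --pt "0 0 -6.6 0 0 0 66" --pt "0 0 -7.4 0 0 0 66" --pt "0 0 -7.6 0 0 0 66" --pt "0 0 -7.6 0 0 0 66"

```text
time_s: 45.77
eef_pos: [0.6128, -0.0859, 0.2418]
ee_rot: [0.002, 0.685, 0.729, 0.001]
force: [-0.0, -0.8, -0.9]
width: 0.759
```

```bash
python3 - <<'E'
from m import *; from workcell import env
go(env,(.45,-.2,.26),93.55)
E
```

```text
t 45.77 eef [ 0.6128 -0.0859  0.2418] w 66.1 F [-0.  -0.8 -0.9] delta [-4.15 -6.78 -0.75] [ 0.04  0.01 -0.  ] rows>= 4.8
```

```bash
python3 - <<'E'
from m import *; from workcell import env
c,s=grab(env,"wrist","w25")
print("tall",top(c,s,.092,(.6117,-.0845)),"short",top(c,s,.07,(.604,.0306)))
E
```

```text
tall (array([ 0.6112, -0.0852]), np.float64(0.0246), array([ 0.6112, -0.0851,  0.0906])) short (array([0.6037, 0.0296]), np.float64(0.0265), array([0.6036, 0.0302, 0.0686]))
```

Emit:
arm_command --pt "-0.4 -0.7 -0.1 0 0 0 66" --pt "-1 -1.6 -0.2 0 0 0 66" --pt "-1.7 -2.7 -0.4 0 0 0 66" --pt "-2.4 -3.8 -0.5 0 0 0 66" --pt "-3.1 -5 -0.6 0 0 0 66" --pt "-3.8 -6.1 -0.7 0 0 0 66" --pt "-4.8 -6.7 -0.7 0 0 0 66" --pt "-5.6 -6.8 -0.7 0 0 0 66" --pt "-6 -6.8 -0.7 0 0 0 66" --pt "-6 -6.8 -0.7 0 0 0 66"

```text
time_s: 46.65
eef_pos: [0.451, -0.2487, 0.2555]
ee_rot: [-0.001, 0.686, 0.727, 0.001]
force: [-0.2, 0.2, 0.4]
width: 0.757
```

```bash
python3 - <<'E'
from m import *; from workcell import env
c,_=grab(env,"top","t26"); s,_=grab(env,"scene","s26")
for nm,z,p in(("tall",.092,(.6117,-.0845)),("short",.07,(.604,.0306)),("back",.1,(.5,.269))): print(nm,top(c,None,z,p),top(s,None,z,p))
o=dict(np.load("pics/top0.npz"))
W=cloud(c); hsv=cv2.cvtColor(c["color"],cv2.COLOR_RGB2HSV)
for nm,r in(("compass",(130,180,180,218)),("loupe",(140,190,318,358))):
    a=o["color"][r[0]:r[1],r[2]:r[3]].astype(int); b=c["color"][r[0]:r[1],r[2]:r[3]].astype(int); print(nm,"meandiff",abs(a-b).mean())
m=(abs(W[...,2]-.051)<.006)&(np.hypot(W[...,0]-.6245,W[...,1]+.026)<.04)&(hsv[...,2]>110); b=max(blobs(m,10),key=np.sum)
p=np.array([ray(c,u,v,.052)[:2] for v,u in np.argwhere(b)]); print("block",cv2.minAreaRect((p*1000).astype(np.float32)))
cv2.imwrite("pics/t26b.png",cv2.resize(c["color"][100:260,90:400],None,fx=2.5,fy=2.5)[:,:,::-1])
print(env.sense()["time_s"],env.sense()["eef_pos"])
E
```

```text
tall (array([ 0.6113, -0.0851]), np.float64(0.025), array([ 0.6107, -0.085 ,  0.0928])) (array([ 0.6165, -0.086 ]), np.float64(0.0262), array([ 0.6162, -0.0858,  0.0914]))
short (array([0.6034, 0.0303]), np.float64(0.0271), array([0.6033, 0.0303, 0.0707])) (array([0.6087, 0.0296]), np.float64(0.0284), array([0.6085, 0.0298, 0.0694]))
back (array([0.5019, 0.2689]), np.float64(0.0229), array([0.5017, 0.2687, 0.1008])) (array([0.5072, 0.268 ]), np.float64(0.0252), array([0.5063, 0.2688, 0.0995]))
compass meandiff 3.6250877192982456
loupe meandiff 3.519833333333333
block ((622.43896484375, -25.292516708374023), (49.29018783569336, 33.71708679199219), 3.07674241065979)
46.75 [ 0.45237503 -0.24476713  0.25593407]
```

View pics/t26b.png

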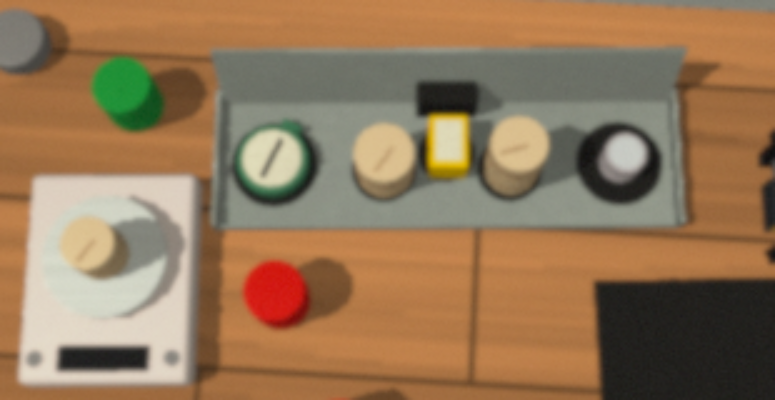

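View pics/s26.png

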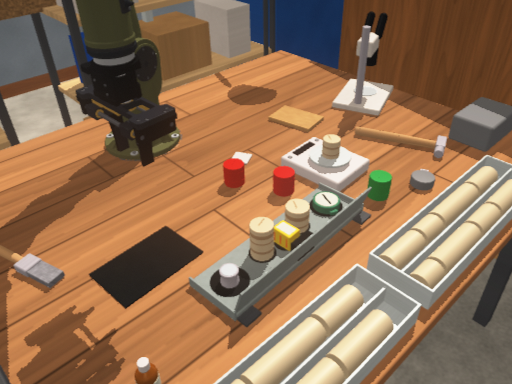

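Crop and scene agree. The short core is left at (385,160), the tall core right at (515,155), the block is in the rear slot at (448,145), and the rear piece is on the pan at (92,247). The loupe and compass are unchanged. I let the arm settle and hand in.

Emit:
arm_command --pt "0 0 0 0 0 0 66" --pt "0 0 0 0 0 0 66" --pt "0 0 0 0 0 0 66" --pt "0 0 0 0 0 0 66" --pt "0 0 0 0 0 0 66" --pt "0 0 0 0 0 0 66"

```text
time_s: 47.25
eef_pos: [0.4514, -0.2461, 0.2569]
ee_rot: [0.0, 0.685, 0.729, -0.0]
force: [0.4, 0.9, -0.4]
width: 0.759
```

```bash
python3 - <<'E'
from workcell import env
print(env.sign_off())
E
```

```text
the job is handed in; nothing more can be done
None
```

I did the job in the order asked and handed it in at 47 s. I stood both front cores on the mat, then stood the rear piece on the pan. The yellow block went flat in the rear slot, long side front to back. Only then did I return the short core to the left slot and the tall core to the right.

**Last checks (top and wrist views):**
- **Front cores:** both are upright and within about 1–1.5 mm of where they started.
- **Rear piece:** it is upright, within about 1–2 mm of the pan centre.
- **Block:** it is within 1–1.5 mm of the slot centre, with its yaw about 0.5° off the rack's.
- **Loupe and compass:** they look unchanged against the first picture.
- **Arm:** it was clear of everything, and I saw no wrist force above about 9 N.

**Disagreement:** the scene camera reads everything about 5 mm further in x than the top and wrist cameras. It did so from the first picture on, so I treated it as calibration error and relied on the other two.

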